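# Put the screen-cleaning kit back into its caddy

### The job

Put the screen-cleaning kit away in its grey caddy: stand the tipped blue flask upright in the empty bay with the yellow pad, beside its neighbours, and slide the squeegee blade first into the raked black slot at the caddy's end until it is fully home. Let go of both, and do not disturb the white and green flasks or the small jar.

Things in the scene. Friction and masses are not known exactly. Their poses are not given: they have to be found in the camera images.
- caddy: grey caddy fixed on the desk, 90 (x) x 340 (y) mm, floor 6 mm thick. Origin: centre of its underside, z up. Three bays at (0, 120), (0, 40), (0, -40) mm in its frame, each 52 (x) x 58 (y) mm inside, rims 14 mm above the desk; the raked slot stands at its -y end.
- slot: black raked slot at the caddy's -y end, fixed. Origin: centre of the slot's inner floor, 21 mm above the desk; z points out along the slot, 40 deg from vertical, leaning to the caddy's -x side; y across its width. Inside 10 (x) x 66 (y) mm, 55 mm deep. The 7 mm plate on its -x side (below) reaches out to z = 70 mm as a landing ledge. Outside 24 x 78 mm.
- pad: thin yellow pad, 44 x 50 x 2 mm, fixed on the floor of the one empty bay. Origin at the centre of its underside (6 mm above the desk); the flask stands on its top, 8 mm above the desk.
- blue_flask: loose blue square flask with white cap, lying on its side on the desk; 160 g. Body 36 x 36 mm with rounded edges, 80 mm long, then neck and round cap of 24 mm diameter, 115 mm in all. Origin: centre of its base; z runs from base to cap (level at the start), x and y across the flats.
- white_flask: loose white flask of the same shape with black cap, standing in a bay. Origin at the centre of its base, z up.
- green_flask: loose green flask of the same shape with white cap, standing in a bay. Origin at the centre of its base, z up.
- squeegee: loose squeegee lying flat, 170 mm long, 120 g. x points from black handle to aluminium blade, y across, z out of the upper face. Origin on the underside, 85 mm behind the blade's edge. Blade x 15 to 85 mm, 60 wide, 6 thick (z 0 to 6). Handle x -85 to 15, 24 wide, 18 thick (z 0 to 18), orange bars; collar 44 wide, 12 thick at x 11 to 25. Centre of mass near x = 0.
- squeegee_tip (a point): middle of the squeegee blade's front edge, 85 mm ahead of the squeegee's origin and 3 mm above its underside
- parts_jar: loose small jar with black lid, 50 mm diameter, 48 mm high, on the desk; origin at the centre of its underside

How it is judged:
By the outcome, as a careful person would: the job done as asked, in the order asked, and still so for the second after the job is handed in, with the robot touching nothing.
It also fails if it takes over 61 s, if anything falls off the work surface, if the arm or the gripper's body presses on something with over 40 N, if the wrist force passes 120 N, or if a joint passes its speed limit or range.

### The arm

A 7-joint arm with a two-finger parallel gripper is mounted at the origin on a cart in front of the work surface, level with it; the furniture and walls round the work are solid. World frame = base frame: x ahead of the robot, y to its left, z up, the work surface at z = 0. Lengths are in m, angles in degrees, forces in N, time in s.
With the tool pointing down it reaches from about 0.425 to 0.925 m from the base axis. Payload 6.8 kg.
Tool frame: the origin (TCP) lies on the centre line of the jaws, within the pads' length; the fingertips stand 11 mm ahead of it and the grasp point (between the pads) lies 8 mm behind it; y points along the fingers, z is the direction in which the jaws open and shut, and the axes are right-handed (so a half turn about y gives the same grasp; the last joint's range is limited). The gripper opens to 85 mm and grips with 20 to 120 N. Pads are 22 mm wide; open, the fingers measure 114 mm over their backs; the gripper's body (76 mm by 85 mm) begins 54 mm behind the grasp point. The pads swing forward as they close: fully open they stand 13 mm farther back than shut.
Start: joints at [59.696, 27.33, 1.283, 89.118, -0.659, 63.558, -4.761], TCP at [0.276, -0.616, 0.242] pointing down, gripper open.
Joint ranges: [-169.35, 169.35], [-19.33, 120.38], [-80.79, 83.38], [13.8, 139.57], [-78.32, 258.32], [9.67, 109.79], [-169.56, 169.56]. Speed limits (degrees/s): [136.94, 136.94, 180, 180, 180, 180, 180].

### API

Orientations are given as a 3x3 rotation matrix whose columns are the frame's x, y, z axes.
In Python, from station import sensors, viewer, robot gives the robot as it stands.
- The arm moves only by the tool servo_tool, never from a script. Its arguments are lists of equal length, an entry for each row: "linear": the shift along the tool's x, y, z in m, a list of three; "rot": the turn, a rotation vector about the tool's x, y, z in degrees, a list of three; "fingers": the closure, from -1 (fully open) to 1 (shut). A call has 1 to 20 rows; each row shifts and turns the commanded pose from where the row before left it, along the tool's axes as they then stand; what a row does not reach is not made up. A row lasts 1/10 s, in which the tool goes at most 50 mm and 8.59 degrees, less where a joint would pass 70% of its speed; a pose out of reach is approached as far as the arm can. A call is refused whole if a number of a shift passes 0.05 or a number of a turn 8.59, either way. A call with a gripper value outside its range is refused whole. The fingers move at their own pace and stop on an object; "force" is the grip in N (left out, the last holds). Time passes only in rows, so rows that do not move let the fingers close. It gives the time, the measured TCP pose, the force and the opening at its end, in the units of the state.
- sensors.observe(): the state, without advancing time (a new reading comes with each control period).
- viewer.get_image(name): name is "scene" or "side" or "wrist"; returns the picture (420x560x3 uint8, blue, green, red); there is no depth.
- viewer.camera_model(name): a dict with "intrinsics" (3x3 intrinsics, pixels), "rvec" (rotation vector, rad) and "tvec" (3), from world to camera coordinates, as OpenCV has them. Camera axes: x right, y down, z forward; pixel columns grow to the right and rows downward; lengths in m; the calibration is good to about 2 mm. The wrist camera is an equidistant fisheye: a pixel r from the principal point sees the ray r / f radians off the axis. A picture is of the moment at which its call begins: read the wrist's pose just before it. camera_model takes no time and is no camera call; for the wrist camera it gives the pose at the moment of the call.
- robot.finish_job(): hands the job in, once; it reports no verdict.
The state is a dict: "clock": time; "joints": joint angles; "qd": joint speeds; "joint_efforts": joint torques, N m; "ee_pos": TCP position; "ee_rot": TCP orientation; "force": force on the tool from outside, world axes, zero at the start; "moment": the same for the moment, N m; "width": finger opening in m.
Only numpy, scipy, OpenCV 4.12 (cv2) and the standard library are available. Lean on these libraries where they do the work, as an engineer would, in place of code of your own. Each camera call takes 0.05 s, during which the arm holds its last target.

## Working session

There is one attempt and no reset: what is moved stays moved. The work goes in short steps, Python scripts to look and compute and a tool call to move; the robot and the scene stay as the last step left them, time stands still between calls to the robot, and variables do not carry over. Pictures are saved under pics/ and viewed, and the job is handed in when it is done.

Besides the shell and the picture viewer there is one more tool, called after ">>>" as a command line: name --argument value ..., lists and objects as JSON in quotes. servo_tool: Moves the arm, as the interface text tells. Its arguments: {"type":"object","properties":{"linear":{"type":"array","items":{"type":"array","items":{"type":"number"}}},"rot":{"type":"array","items":{"type":"array","items":{"type":"number"}}},"fingers":{"type":"array","items":{"type":"number"}},"force":{"type":"number"}},"required":["linear","rot","fingers"]}

```bash
ls; mkdir -p pics; python3 - <<'E'
from station import sensors, viewer, robot
import cv2,pprint
s=sensors.observe();pprint.pprint(s)
for n in ["scene","side","wrist"]:
    m=viewer.camera_model(n);print(n,m)
    cv2.imwrite(f"pics/{n}0.png",viewer.get_image(n))
E
```

```text
pics
{'clock': 0.0,
 'ee_pos': array([ 0.27545458, -0.61561102,  0.24132013]),
 'ee_rot': array([[-9.12771786e-01, -8.61528439e-04,  4.08469001e-01],
       [-4.08469888e-01,  1.60046698e-03, -9.12770392e-01],
       [ 1.32636504e-04, -9.99998348e-01, -1.81276952e-03]]),
 'force': array([0.9014554 , 0.05208906, 0.15460261]),
 'joint_efforts': array([-5.12943006e-04, -5.96452010e+01,  1.60787769e+00, -2.81195533e+01,
        1.24394751e-02,  9.34407057e-03,  7.05484652e-06]),
 'joints': array([59.69996663, 27.37582612,  1.27881511, 89.1789638 , -0.65846951,
       63.55668147, -4.76134347]),
 'moment': array([ 0.0008782 ,  0.09744417, -0.00201782]),
 'qd': array([ 0.02418149, -0.0068304 ,  0.07195473,  0.11359478,  0.0884633 ,
       -0.07652594, -0.05705908]),
 'width': 0.08527154455670996}
scene {'intrinsics': array([[471.62931837,   0.        , 278.48508606],
       [  0.        , 471.62931837, 205.10458821],
       [  0.        ,   0.        ,   1.        ]]), 'rvec': array([ 0.6787367 , -2.4451685 ,  1.39625103]), 'tvec': array([0.45371085, 0.19525593, 0.82427219])}
side {'intrinsics': array([[402.46902499,   0.        , 287.41516775],
       [  0.        , 402.46902499, 209.81454911],
       [  0.        ,   0.        ,   1.        ]]), 'rvec': array([ 0.73211039, -2.58339061,  1.18201251]), 'tvec': array([0.45064715, 0.21345401, 0.76538618])}
wrist {'intrinsics': array([[325.1922621 ,   0.        , 275.70446708],
       [  0.        , 325.1922621 , 210.69419776],
       [  0.        ,   0.        ,   1.        ]]), 'rvec': array([-2.39513495,  1.55075021,  0.25962486]), 'tvec': array([-0.67454774, -0.04197866,  0.38072128])}
```

View pics/scene0.png

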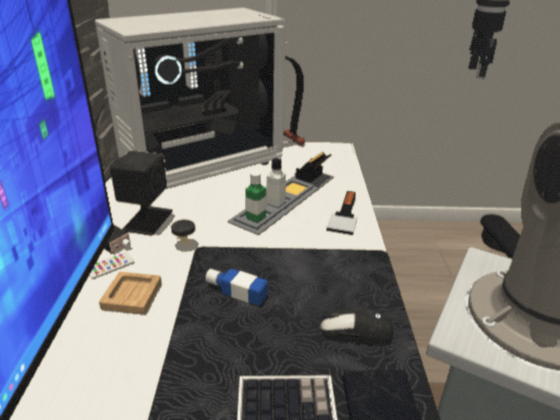

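View pics/side0.png

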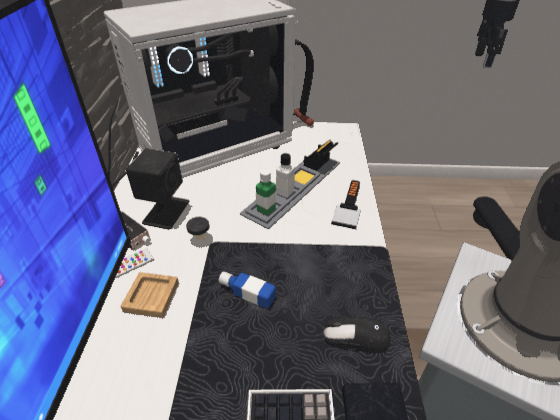

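View pics/wrist0.png

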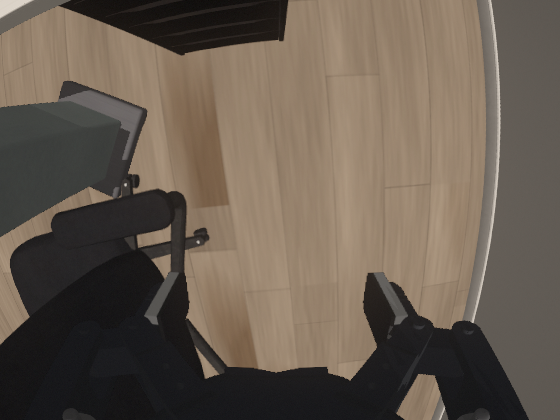

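The scene and side views show the caddy around (280,195) with green and white flasks, and the yellow pad at (295,189). The slot is at about (315,165). The blue flask lies at (240,287), the squeegee at (345,212) and the jar at (183,230). I'll zoom in to get exact pixels.

```bash
cat > h.py <<'E'
import numpy as np,cv2
from station import sensors, viewer, robot
def cam(n):
    m=viewer.camera_model(n);R=cv2.Rodrigues(m['rvec'])[0];t=m['tvec'];return m['intrinsics'],R,t,-R.T@t
def ray(n,px,c=None):
    K,R,t,C=c or cam(n);u=np.linalg.inv(K)@np.array([px[0],px[1],1.])
    if n=='wrist':
        r=np.hypot(u[0],u[1]);th=r; d=np.array([u[0]/r*np.sin(th),u[1]/r*np.sin(th),np.cos(th)]) if r>0 else np.array([0,0,1.])
    else: d=u/np.linalg.norm(u)
    return C,R.T@d
def onz(n,px,z,c=None):
    C,d=ray(n,px,c);return C+d*(z-C[2])/d[2]
def proj(n,P,c=None):
    K,R,t,C=c or cam(n);p=R@np.asarray(P)+t
    if n=='wrist':
        r=np.hypot(p[0],p[1]);th=np.arctan2(r,p[2]);q=np.array([p[0]/r*th,p[1]/r*th,1])
    else:q=p/p[2]
    return (K@q)[:2]
def tri(ps):
    A=0;b=0
    for n,px in ps:
        C,d=ray(n,px);M=np.eye(3)-np.outer(d,d);A=A+M;b=b+M@C
    return np.linalg.solve(A,b)
E
python3 - <<'E'
from h import *
for n in ['scene','side']:
    print(n,cam(n)[3])
    im=cv2.imread(f'pics/{n}0.png')
    x0,y0=(195,130)if n=='scene' else (205,120)
    a=cv2.resize(im[y0:y0+120,x0:x0+170],None,fx=4.7,fy=4.7,interpolation=cv2.INTER_CUBIC);cv2.imwrite(f'pics/{n}0c.png',a)
    y0=250
    a=cv2.resize(im[y0:y0+70,190:290],None,fx=6,fy=6,interpolation=cv2.INTER_CUBIC);cv2.imwrite(f'pics/{n}0b.png',a)
E
```

```text
scene [0.09193249 0.7591679  0.58190684]
side [0.16917826 0.61261621 0.65615667]
```

View pics/scene0c.png

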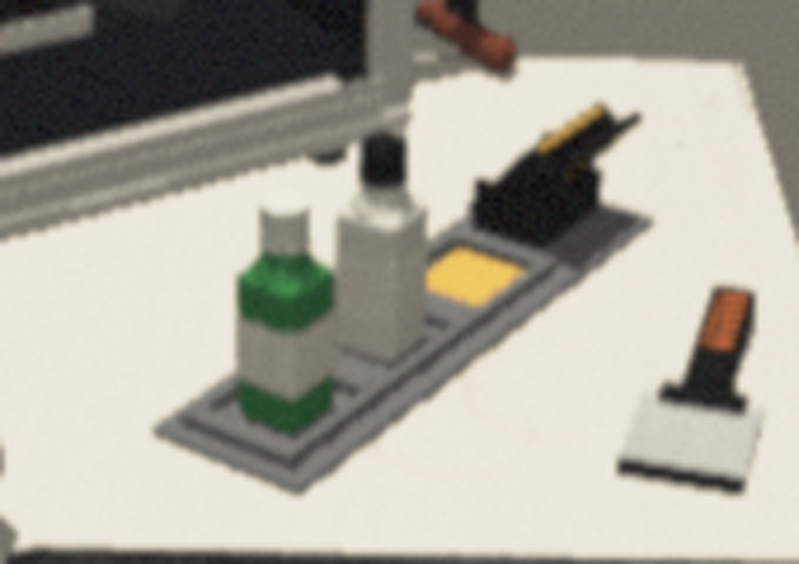

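View pics/side0c.png

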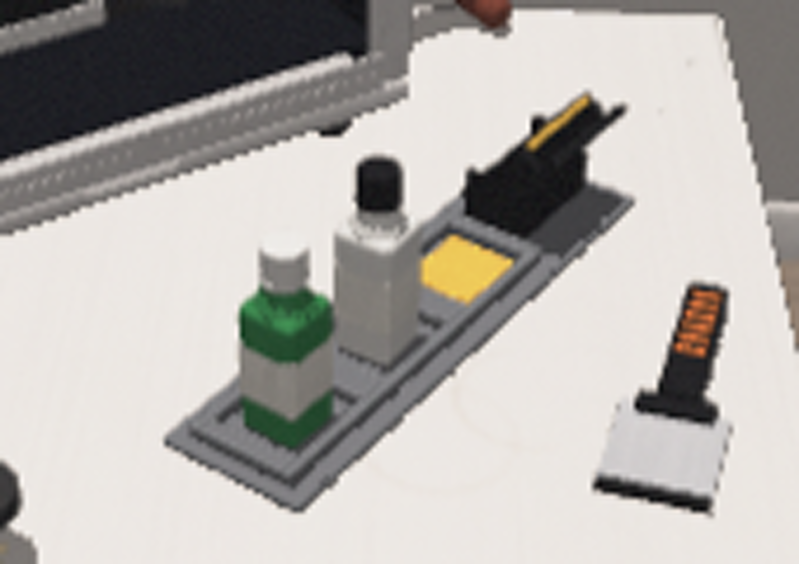

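View pics/scene0b.png

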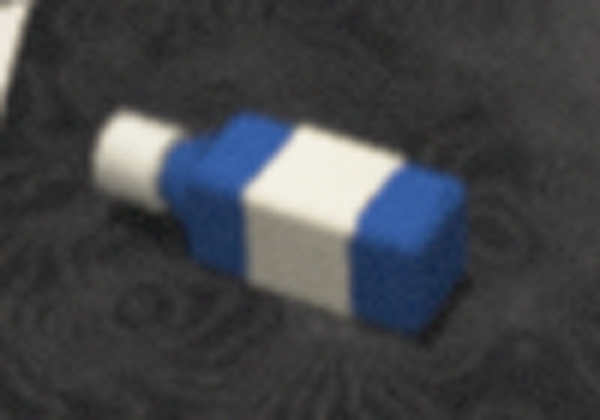

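```bash
python3 - <<'E'
from h import *
np.set_printoptions(precision=4,suppress=True)
def P(n,cx,cy):
    o={'scene':(195,130),'side':(205,120)}[n]; return (cx/4.7+o[0],cy/4.7+o[1])
pts={'cadA':[(155,430),(165,438)],'cadB':[(298,492),(298,510)],'cadC':[(650,222),(632,205)]}
for k,v in pts.items():
    for n,p in zip(['scene','side'],v): print(k,n,onz(n,P(n,*p),0.006))
for k,v,z in [('pad',[(475,275),(467,268)],.008),('ggcap',[(285,205),(283,245)],.123),('wcap',[(383,140),(379,163)],.123),
  ('bladeL',[(620,468),(597,486)],.003),('bladeR',[(742,488),(712,508)],.003),('hend',[(733,290),(706,286)],.014)]:
    for n,p in zip(['scene','side'],v): print(k,n,onz(n,P(n,*p),z))
def Q(cx,cy): return (cx/6+190,cy/6+250)
for k,p,z in [('cap',(125,155),.018),('topbaseR',(465,180),.036),('topbaseL',(358,235),.036),('botbase',(420,330),.0),('botbaseR',(465,260),.0)]:
    print(k,onz('scene',Q(*p),z))
print('jar',onz('scene',(183,226),.048))
E
```

```text
cadA scene [0.6322 0.044  0.006 ]
cadA side [0.6362 0.0413 0.006 ]
cadB scene [0.5462 0.052  0.006 ]
cadB side [0.5488 0.0497 0.006 ]
cadC scene [ 0.5224 -0.2804  0.006 ]
cadC side [ 0.524  -0.2806  0.006 ]
pad scene [ 0.5747 -0.1696  0.008 ]
pad side [ 0.5756 -0.1687  0.008 ]
ggcap scene [0.5827 0.0047 0.123 ]
ggcap side [0.5871 0.0013 0.123 ]
wcap scene [ 0.5802 -0.0783  0.123 ]
wcap side [ 0.5853 -0.0842  0.123 ]
bladeL scene [ 0.4308 -0.0486  0.003 ]
bladeL side [ 0.432  -0.0484  0.003 ]
bladeR scene [ 0.3753 -0.0635  0.003 ]
bladeR side [ 0.3758 -0.0648  0.003 ]
hend scene [ 0.4464 -0.2183  0.014 ]
hend side [ 0.4493 -0.2194  0.014 ]
cap [0.539  0.2272 0.018 ]
topbaseR [0.432  0.2005 0.036 ]
topbaseL [0.4455 0.2377 0.036 ]
botbase [0.4299 0.229  0.    ]
botbaseR [0.4347 0.1958 0.    ]
jar [0.6606 0.1586 0.048 ]
```

>>> servo_tool --linear '[[-0.032,-0.006,-0.037],[-0.032,-0.006,-0.037],[-0.032,-0.006,-0.037],[-0.032,-0.006,-0.037],[-0.032,-0.006,-0.037],[-0.032,-0.006,-0.037],[-0.032,-0.006,-0.037],[-0.032,-0.006,-0.037],[-0.032,-0.006,-0.037],[-0.032,-0.006,-0.037],[0,0,0],[0,0,0],[0,0,0],[0,0,0]]' --rot '[[0,0,0],[0,0,0],[0,0,0],[0,0,0],[0,0,0],[0,0,0],[0,0,0],[0,0,0],[0,0,0],[0,0,0],[0,8,0],[0,8,0],[0,8,0],[0,0,0]]' --fingers '[-1,-1,-1,-1,-1,-1,-1,-1,-1,-1,-1,-1,-1,-1]' --force 40

```text
clock: 1.55
ee_pos: [0.4165, -0.1476, 0.3022]
ee_rot: [[-1.0, -0.0, 0.001], [-0.001, -0.0, -1.0], [0.0, -1.0, 0.0]]
force: [-0.1, -0.6, 0.1]
width: 0.0853
```

```bash
python3 - <<'E'
from h import *
np.set_printoptions(precision=4,suppress=True)
s=sensors.observe();print(s['clock'],s['ee_pos'],s['joints'],s['force']);print(s['ee_rot'])
K,R,t,C=cam('wrist');np.savez('w1.npz',K=K,R=R,t=t,C=C)
print('cam in tool',s['ee_rot'].T@(C-s['ee_pos']));print(s['ee_rot'].T@R.T)
cv2.imwrite('pics/w1.png',viewer.get_image('wrist'))
E
```

```text
1.55 [ 0.4165 -0.1476  0.3022] [ 27.0957   2.4429 -16.0588 114.0146   0.7581  63.6533 -79.2343] [-0.0755 -0.5552  0.0707]
[[-1.     -0.0002  0.0009]
 [-0.0009 -0.     -1.    ]
 [ 0.0002 -1.      0.    ]]
cam in tool [-0.0843 -0.1317 -0.0001]
[[-0.0007  0.946   0.3241]
 [-0.0005 -0.3241  0.946 ]
 [ 1.      0.0005  0.0007]]
```

View pics/w1.png

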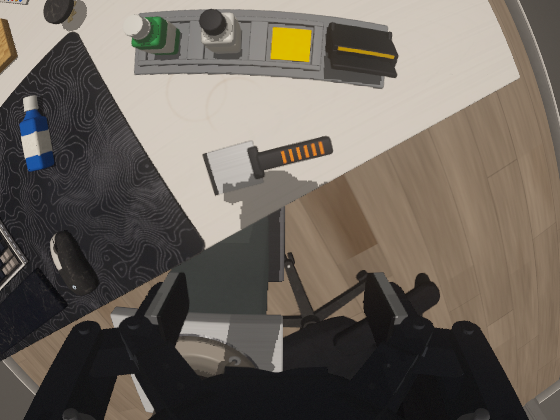

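The wrist view shows everything: pad at (291,44), slot at (362,50), squeegee at (265,165), blue flask at (36,132) and the jar at (60,10). Next I'll segment these.

```bash
python3 - <<'E'
from h import *
np.set_printoptions(precision=4,suppress=True)
w=np.load('w1.npz');c=(w['K'],w['R'],w['t'],w['C'])
im=cv2.imread('pics/w1.png');hsv=cv2.cvtColor(im,cv2.COLOR_BGR2HSV)
def reg(m,box):
    x0,y0,x1,y1=box;k=np.zeros(m.shape,np.uint8);k[y0:y1,x0:x1]=m[y0:y1,x0:x1]
    cs,_=cv2.findContours(k,cv2.RETR_EXTERNAL,cv2.CHAIN_APPROX_NONE);return max(cs,key=cv2.contourArea)[:,0,:].astype(float)
def rect(ct,z):
    P=np.array([onz('wrist',p,z,c)[:2] for p in ct]);r=cv2.minAreaRect((P*1000).astype(np.float32));return r
y=cv2.inRange(hsv,(20,150,120),(35,255,255))
print('pad',rect(reg(y,(260,15,320,70)),.008))
print('slotstripe (yellow)',rect(reg(y,(325,35,400,70)),.07), reg(y,(325,35,400,70)).min(0),reg(y,(325,35,400,70)).max(0))
o=cv2.inRange(hsv,(5,150,120),(18,255,255));k=np.zeros_like(o);k[130:180,260:340]=o[130:180,260:340]
pt=np.argwhere(k)[:,::-1];P=np.array([onz('wrist',p,.018,c)[:2] for p in pt]);print('bars',cv2.minAreaRect((P*1000).astype(np.float32)))
# blue flask: blue parts
b=cv2.inRange(hsv,(100,120,60),(125,255,255));k=np.zeros_like(b);k[85:180,10:65]=b[85:180,10:65]
pt=np.argwhere(k)[:,::-1];print(pt.min(0),pt.max(0));P=np.array([onz('wrist',p,.036,c)[:2] for p in pt]);print('blue@36',cv2.minAreaRect((P*1000).astype(np.float32)))
cv2.imwrite('pics/w1a.png',cv2.resize(im[0:100,100:420],None,fx=2.5,fy=2.5,interpolation=cv2.INTER_CUBIC))
cv2.imwrite('pics/w1b.png',np.hstack([cv2.resize(im[120:210,195:345],None,fx=4,fy=4,interpolation=cv2.INTER_CUBIC)]))
cv2.imwrite('pics/w1c.png',np.hstack([cv2.resize(im[80:185,0:90],None,fx=5,fy=5,interpolation=cv2.INTER_CUBIC)]))
E
```

```text
pad ((579.5867919921875, -166.44357299804688), (50.011295318603516, 43.82839584350586), 86.29527282714844)
slotstripe (yellow) ((563.4776611328125, -248.90013122558594), (66.12464141845703, 4.698381423950195), 86.15338897705078) [338.  46.] [394.  58.]
bars ((438.1851501464844, -181.9557647705078), (16.887361526489258, 54.770389556884766), 14.870339393615723)
[ 19 109] [ 53 171]
blue@36 ((475.88592529296875, 211.257080078125), (91.7778549194336, 60.190311431884766), 5.557041168212891)
```

View pics/w1a.png

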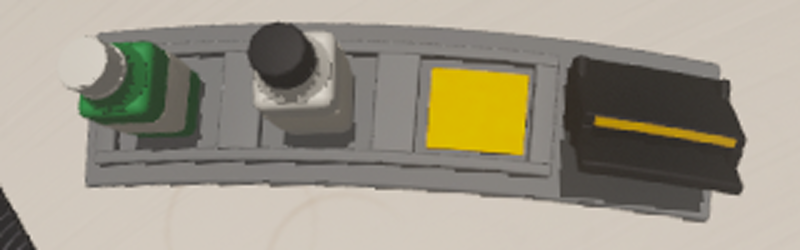

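View pics/w1b.png

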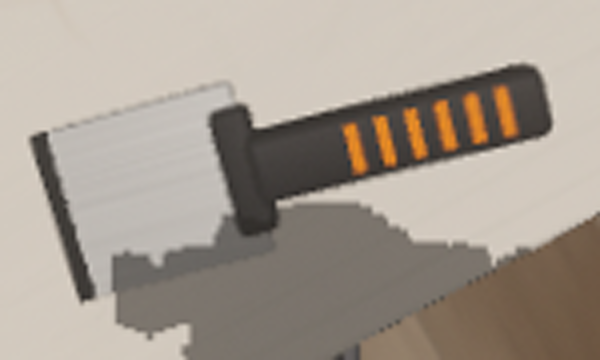

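View pics/w1c.png

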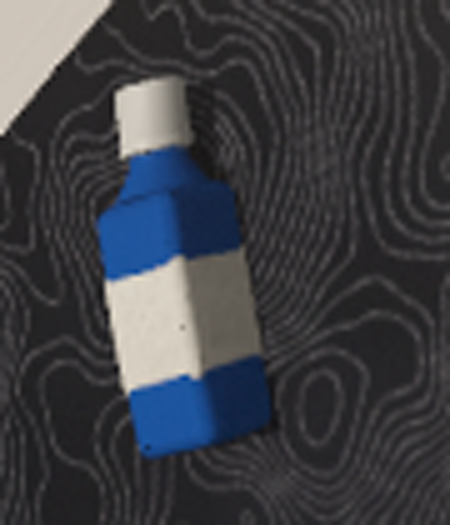

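```bash
python3 - <<'E'
from h import *
np.set_printoptions(precision=4,suppress=True)
w=np.load('w1.npz');c=(w['K'],w['R'],w['t'],w['C'])
q=lambda x,y:(x/5,y/5+80)
for k,p,z in [('tbL',(141,455),.036),('tbR',(213,444),.036),('bbR',(270,422),.002),('tsL',(99,216),.036),('tsR',(182,195),.036),('capendtop',(150,78),.02),('ridge mid',(192,320),.036),('left mid',(115,330),.036)]:
    print(k,onz('wrist',q(*p),z,c))
P=lambda n,cx,cy:((cx/4.7+195,cy/4.7+130) if n=='scene' else (cx/4.7+205,cy/4.7+120))
for k,a,b in [('stripe near',(545,150),(530,147)),('stripe far',(604,107),(589,100))]:
    print(k,tri([('scene',P('scene',*a)),('side',P('side',*b))]),onz('scene',P('scene',*a),.0686),onz('side',P('side',*b),.0686))
r=lambda x,y:(x/2.5+100,y/2.5)
for k,p,z in [('stripeA',(596,123),.0686),('stripeB',(735,144),.0686),('ledgeA',(573,172),.069),('ledgeB',(738,193),.069),('upperA',(578,57),.03),('upB',(722,85),.03)]:
    print(k,onz('wrist',r(*p),z,c))
r=lambda x,y:(x/4+195,y/4+120)
for k,p,z in [('bladeL',(35,135),.006),('bladeR',(83,298),.006),('hend',(543,97),.015),('collA',(230,107),.012),('collB',(258,232),.012)]:
    print(k,onz('wrist',r(*p),z,c))
E
```

```text
tbL [0.4288 0.2353 0.036 ]
tbR [0.4304 0.2024 0.036 ]
bbR [0.4301 0.2052 0.002 ]
tsL [0.5045 0.2415 0.036 ]
tsR [0.5062 0.2038 0.036 ]
capendtop [0.5448 0.2289 0.02  ]
ridge mid [0.4685 0.2046 0.036 ]
left mid [0.4686 0.2395 0.036 ]
stripe near [ 0.5676 -0.2278  0.0606] [ 0.5586 -0.2136  0.0686] [ 0.5641 -0.2157  0.0686]
stripe far [ 0.5572 -0.2799  0.0687] [ 0.556  -0.2808  0.0686] [ 0.5585 -0.2793  0.0686]
stripeA [ 0.5645 -0.2168  0.0686]
stripeB [ 0.5605 -0.2825  0.0686]
ledgeA [ 0.5412 -0.2065  0.069 ]
ledgeB [ 0.5373 -0.2841  0.069 ]
upperA [ 0.6053 -0.2152  0.03  ]
upB [ 0.5976 -0.2897  0.03  ]
bladeL [ 0.435  -0.0508  0.006 ]
bladeR [ 0.3777 -0.0648  0.006 ]
hend [ 0.4487 -0.2193  0.015 ]
collA [ 0.4442 -0.1174  0.012 ]
collB [ 0.4021 -0.1262  0.012 ]
```

```bash
cat > kin.py <<'E'
import numpy as np
from scipy.spatial.transform import Rotation as Ro
from scipy.optimize import least_squares
D=[([59.69996663,27.37582612,1.27881511,89.1789638,-0.65846951,63.55668147,-4.76134347],[0.27545458,-0.61561102,0.24132013],[[-9.12771786e-01,-8.61528439e-04,4.08469001e-01],[-4.08469888e-01,1.60046698e-03,-9.12770392e-01],[1.32636504e-04,-9.99998348e-01,-1.81276952e-03]]),
([27.0957,2.4429,-16.0588,114.0146,0.7581,63.6533,-79.2343],[0.4165,-0.1476,0.3022],[[-1,-.0002,.0009],[-.0009,0,-1],[.0002,-1,0]])]
T0=np.array([[0,1,0],[0,0,1],[1,0,0]]).T  # placeholder
def fk(q,p,sg):
    # p: phi, psi, h, L1, e, e2, L2, w, L3
    phi,psi,h,L1,e,e2,L2,w,L3=p
    q=np.array(q)*sg
    z=lambda a:Ro.from_euler('z',a,degrees=True).as_matrix(); y=lambda a:Ro.from_euler('y',a,degrees=True).as_matrix()
    P=np.array([0,0,h]);R=z(q[0]+phi)@y(q[1]);P=P+R@[0,0,L1];R=R@z(q[2]);P=P+R@[e,0,0];R=R@y(q[3]);P=P+R@[e2,0,L2];R=R@z(q[4])@y(q[5]);P=P+R@[w,0,L3];R=R@z(q[6]+psi)
    # tool: y along last z ; z = x-last , x = y
    R=R@np.array([[0,0,1],[1,0,0],[0,1,0]])
    return P,R
E
python3 - <<'E'
from kin import *
import itertools
best=[]
for s in itertools.product([1,-1],repeat=7):
    if s[1]<0: continue
    s=np.array(s)
    def f(a):
        r=[]
        for q,p,R in D:
            r.append((fk(q,[a[0],a[1]]+[0]*7,s)[1]-np.array(R)).ravel())
        return np.concatenate(r)
    for a0 in [(-126,0),(54,0),(-126,180),(0,90),(0,-90),(180,0),(-126,90),(-126,-90)]:
        o=least_squares(f,a0);best.append((o.cost,s.tolist(),o.x))
best.sort(key=lambda t:t[0])
for b in best[:8]:print(b)
E
```

```text
(np.float64(2.418538455302228e-09), [-1, 1, -1, 1, -1, 1, -1], array([-6.51952971e-02,  1.79934811e+02]))
(np.float64(2.4185384568327866e-09), [-1, 1, -1, 1, -1, 1, -1], array([-6.52314989e-02,  1.79934775e+02]))
(np.float64(2.4185384983513196e-09), [-1, 1, -1, 1, -1, 1, -1], array([-6.49874779e-02, -1.80064981e+02]))
(np.float64(2.418553583977847e-09), [-1, 1, -1, 1, -1, 1, -1], array([-6.14434827e-02, -1.80061436e+02]))
(np.float64(2.4227483326086306e-09), [-1, 1, -1, 1, -1, 1, -1], array([-1.29393534e-01,  1.79870614e+02]))
(np.float64(3.8653006307725515e-09), [-1, 1, -1, 1, -1, 1, -1], array([ -1.25540608, 178.74460054]))
(np.float64(5.369891185058558e-08), [-1, 1, -1, 1, -1, 1, -1], array([-352.97478527, -172.97477874]))
(np.float64(1.3413625896760393e-05), [-1, 1, -1, 1, -1, 1, -1], array([180.,   0.]))
```

>>> servo_tool --linear '[[-0.01,0.0,-0.045],[-0.01,0.0,-0.045],[-0.01,0.0,-0.045],[-0.01,0.0,-0.045]]' --rot '[[0,0,8],[0,0,8],[0,0,8],[0,0,8]]' --fingers '[-1,-1,-1,-1]'

```text
clock: 2.0
ee_pos: [0.4551, 0.0341, 0.3114]
ee_rot: [[-0.844, 0.536, 0.005], [-0.005, 0.002, -1.0], [-0.536, -0.844, 0.001]]
force: [0.8, -0.6, 0.7]
width: 0.0853
```

```bash
cat > log.py <<'E'
from h import *
import json
np.set_printoptions(precision=4,suppress=True)
s=sensors.observe()
open('log.jsonl','a').write(json.dumps([s['joints'].tolist(),s['ee_pos'].tolist(),s['ee_rot'].tolist()])+'\n')
print(s['clock'],s['ee_pos'],s['joints'],s['force'],s['width']);print(s['ee_rot'])
E
python3 log.py
```

```text
2.0 [0.4551 0.0341 0.3114] [  21.189   -12.8957  -32.9444  131.7751   -0.284    27.3576 -102.5345] [ 0.7999 -0.5658  0.744 ] 0.0852830536872046
[[-0.8444  0.5357  0.0054]
 [-0.0051  0.0021 -1.    ]
 [-0.5357 -0.8444  0.0009]]
```

>>> servo_tool --linear '[[-0.004,0.024,-0.045],[-0.004,0.024,-0.045],[-0.004,0.024,-0.045],[-0.004,0.024,-0.045],[0,0,0]]' --rot '[[0,0,-8],[0,0,-8],[0,0,-8],[0,0,-8],[0,0,0]]' --fingers '[-1,-1,-1,-1,-1]'

```text
clock: 2.5
ee_pos: [0.5006, 0.2121, 0.2194]
ee_rot: [[-1.0, -0.02, 0.009], [-0.009, 0.008, -1.0], [0.02, -1.0, -0.008]]
force: [-1.4, -1.0, -1.1]
width: 0.0856
```

```bash
python3 log.py; python3 - <<'E'
from h import *
K,R,t,C=cam('wrist');np.savez('w2.npz',K=K,R=R,t=t,C=C)
im=viewer.get_image('wrist');cv2.imwrite('pics/w2.png',im)
E
```

```text
2.5 [0.5006 0.2121 0.2194] [  11.2231   24.7292  -51.1203  105.4103   20.7011   60.7772 -137.3207] [-1.4145 -1.022  -1.0627] 0.08556480165305207
[[-0.9998 -0.0196  0.009 ]
 [-0.0092  0.0078 -0.9999]
 [ 0.0195 -0.9998 -0.008 ]]
```

View pics/w2.png

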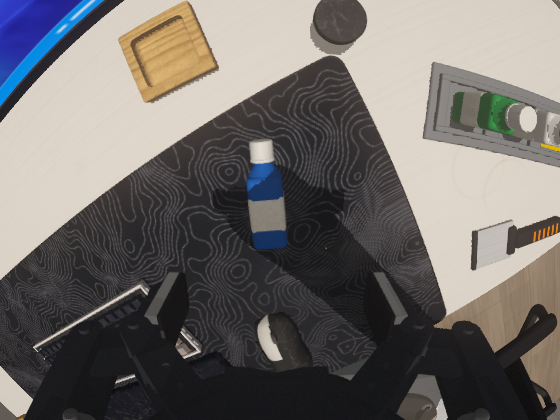

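The blue flask is centred here at about (267,205), with its cap at (262,150) and base at (270,247).

```bash
python3 - <<'E'
from h import *
np.set_printoptions(precision=4,suppress=True)
im=cv2.imread('pics/w2.png');cv2.imwrite('pics/w2c.png',cv2.resize(im[130:260,220:320],None,fx=4.6,fy=4.6,interpolation=cv2.INTER_CUBIC))
E
python3 - <<'E'
from kin import *
import json
np.set_printoptions(precision=4,suppress=True)
D+= [json.loads(l) for l in open('log.jsonl')]
sg=np.array([-1,1,-1,1,-1,1,-1])
def fk2(q,v):
    z=lambda a:Ro.from_euler('z',a,degrees=True).as_matrix(); y=lambda a:Ro.from_euler('y',a,degrees=True).as_matrix()
    q=np.array(q)*sg;v=np.array(v)
    # v: h, (L1 y0,z), elbow(x,y?), forearm (x,y,z), wrist x,y,L3
    h,y1,L1,e,y2,e2,L2,y3,w,L3=v
    P=np.array([0,0,h]);R=z(q[0])@y(q[1]);P=P+R@[0,y1,L1];R=R@z(q[2]);P=P+R@[e,y2,0];R=R@y(q[3]);P=P+R@[e2,0,L2];R=R@z(q[4])@y(q[5]);P=P+R@[w,y3,L3];R=R@z(q[6]+180)
    return P,R@np.array([[0,0,1],[1,0,0],[0,1,0]])
for q,p,R in D: print('rot err',np.abs(fk2(q,[0]*10)[1]-np.array(R)).max())
f=lambda v:np.concatenate([(fk2(q,v)[0]-np.array(p)) for q,p,R in D]+[1e-4*(v-np.array([.33,0,.4,0,0,0,.4,0,0,.25]))])
o=least_squares(f,[.33,0,.4,0,0,0,.4,0,0,.25]);print(o.x,np.abs(o.fun[:12]).max())
E
```

```text
rot err 5.383767875954959e-10
rot err 4.538318095479471e-05
rot err 5.551115123125783e-16
rot err 1.1466522176206695e-15
[ 0.2871 -0.0305  0.5418  0.     -0.0314  0.      0.4725 -0.0004  0.
  0.316 ] 2.8410688795138528e-05
```

View pics/w2c.png

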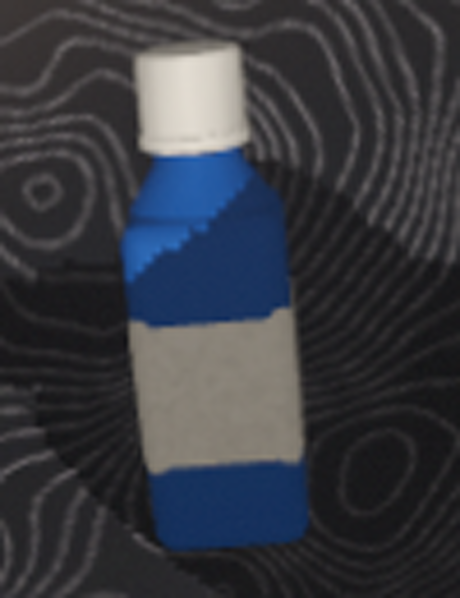

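```bash
cat >> kin.py <<'E'
sg=np.array([-1,1,-1,1,-1,1,-1])
V=[0.2871,-0.0305,0.5418,0,-0.0314,0,0.4725,-0.0004,0,0.316]
lo=np.array([-169.35,-19.33,-80.79,13.8,-78.32,9.67,-169.56]);hi=np.array([169.35,120.38,83.38,139.57,258.32,109.79,169.56])
def fk2(q,v=V):
    z=lambda a:Ro.from_euler('z',a,degrees=True).as_matrix(); y=lambda a:Ro.from_euler('y',a,degrees=True).as_matrix()
    q=np.array(q)*sg
    h,y1,L1,e,y2,e2,L2,y3,w,L3=v
    P=np.array([0,0,h]);R=z(q[0])@y(q[1]);P=P+R@[0,y1,L1];E=P;R=R@z(q[2]);P=P+R@[e,y2,0];R=R@y(q[3]);P=P+R@[e2,0,L2];W=P;R=R@z(q[4])@y(q[5]);P=P+R@[w,y3,L3];R=R@z(q[6]+180)
    return P,R@np.array([[0,0,1],[1,0,0],[0,1,0]])
def ik(P,R,q0):
    P=np.array(P);q0=np.clip(q0,lo+.5,hi-.5)
    f=lambda q:np.concatenate([(fk2(q)[0]-P)*10,Ro.from_matrix(R.T@fk2(q)[1]).as_rotvec(),1e-5*(np.array(q)-q0)])
    o=least_squares(f,q0,bounds=(lo,hi));return o.x,np.abs(o.fun[:6]).max()
def toolR(az_z,tilt,az0=None):
    """tool z horizontal at azimuth az_z deg; tool y pointing down then rotated about tool z by tilt deg"""
    a=np.radians(az_z);z=np.array([np.cos(a),np.sin(a),0]);y=np.array([0,0,-1.]);x=np.cross(y,z)
    return np.stack([x,y,z],1)@Ro.from_euler('z',tilt,degrees=True).as_matrix()
E
python3 - <<'E'
from h import *
from kin import *
np.set_printoptions(precision=4,suppress=True)
w=np.load('w2.npz');c=(w['K'],w['R'],w['t'],w['C'])
r=lambda x,y:(x/4.6+220,y/4.6+130)
for k,p,z in [('bL',(155,548),.036),('bR',(307,543),.036),('labL',(130,320),.036),('labR',(291,310),.036),('lab2L',(147,473),.036),('lab2R',(302,462),.036),('capL',(135,55),.024),('capR',(242,48),.024)]:
    print(k,onz('wrist',r(*p),z,c))
qc=np.array([11.2,24.7,-51.1,105.4,20.7,60.8,-137.3])
qm=np.array([27,2.4,-16,114,.8,63.6,-79])
print('pick')
for b in [0,20,30,40,50,60]:
    R=toolR(-86,-b);
    for q0 in (qc,qm):
        print(b,*ik(np.array([.475,.22,.027])+R[:,1]*.008,R,q0))
print('place')
for t in [60,45,40,30,20]:
    R=toolR(-93.7,t)
    for q0 in (qc,qm): print(t,*ik(np.array([.58,-.166,.058])+R[:,1]*.008,R,q0))
E
```

```text
bL [0.4287 0.2365 0.036 ]
bR [0.4306 0.2009 0.036 ]
labL [0.4849 0.2412 0.036 ]
labR [0.4876 0.2057 0.036 ]
lab2L [0.448 0.238 0.036]
lab2R [0.4512 0.2025 0.036 ]
capL [0.542  0.2404 0.024 ]
capR [0.5437 0.217  0.024 ]
pick
0 [  -0.4611   38.1165  -39.807   116.3952   38.6617   39.2393 -151.497 ] 4.073511043027187e-07
0 [ -24.8959   32.2402   -8.4851  118.0354    8.9717   30.3147 -125.8488] 6.810261710137723e-07
20 [   3.8557   48.0676  -43.8153  102.6121   24.5193   60.4361 -136.1415] 6.799310543833389e-08
20 [ -15.5614   40.825   -15.7578  104.0142    2.2518   54.537  -116.8624] 3.5169859562500596e-07
30 [   3.8623   53.2395  -43.901    95.8235   20.1318   70.6994 -132.3492] 1.953755568478714e-07
30 [ -14.1852   45.86    -16.1889   97.2007   -0.4514   65.7995 -114.1845] 3.0102256978449945e-07
40 [   3.3039   58.5208  -43.5816   89.2056   16.4893   80.6399 -129.9931] 3.010985619592899e-07
40 [ -13.5645   51.1969  -16.0491   90.5728   -2.7932   76.6295 -112.4399] 2.9467631662009664e-07
50 [   2.498    63.8916  -43.1908   82.852    13.2389   90.2216 -128.7615] 3.895159147758234e-07
50
[... 554 characters left out ...]
56  ] 0.011872904081620245
45 [  75.2802   71.3265  -80.79    131.7452  128.5034   53.1037 -169.56  ] 0.011872810206916107
40 [  72.7457   65.6696  -78.8572  129.8159  120.7484   50.3552 -169.56  ] 1.7549496540710193e-06
40 [  72.7457   65.6695  -78.8572  129.8158  120.7483   50.3551 -169.56  ] 2.2469905712937913e-06
30 [  59.2994   44.2518  -59.1893  124.7967  100.6411   29.3359 -167.5758] 2.1337315015174772e-06
30 [  58.8562   43.8265  -58.5247  124.8194  100.7205   28.7755 -167.9324] 3.490741876010514e-06
20 [  34.5735   32.1848  -28.6445  119.7702   47.7128   16.0889 -125.778 ] 7.004141346672168e-07
20 [ 16.678   29.4622  -6.5012 120.9608   2.9521   9.9166 -84.9494] 4.606398505565753e-07
```

```bash
python3 - <<'E'
from kin import *
np.set_printoptions(precision=1,suppress=True)
qs=[np.array([-14,51,-16,90,-3,76,-112]),np.array([3,53,-43,95,20,70,-132])]
for x in [.48,.54,.6]:
  for y in [.1,.2,.26]:
    for az in [-86,-60,-110]:
      res=[]
      for t in [30,40,45]:
        R=toolR(az,t);best=None
        for q0 in qs:
            q,e=ik(np.array([x,y,.048])+R[:,1]*.008,R,q0)
            if e<1e-4 and best is None: best=q
        res.append((t,best))
      print(x,y,az,*[f'{t}:{"-" if b is None else b}' for t,b in res])
E
```

```text
0.48 0.1 -86 30:- 40:- 45:-
0.48 0.1 -60 30:[  49.5   59.4  -80.8  137.7  106.5   47.1 -160.9] 40:- 45:-
0.48 0.1 -110 30:- 40:- 45:-
0.48 0.2 -86 30:- 40:- 45:-
0.48 0.2 -60 30:- 40:- 45:-
0.48 0.2 -110 30:- 40:- 45:-
0.48 0.26 -86 30:- 40:- 45:-
0.48 0.26 -60 30:- 40:- 45:-
0.48 0.26 -110 30:- 40:- 45:-
0.54 0.1 -86 30:- 40:- 45:-
0.54 0.1 -60 30:[  45.    54.   -72.7  130.4  103.3   37.9 -157.2] 40:[  52.5   68.6  -80.7  135.2  121.7   47.8 -161.8] 45:[  54.6   72.9  -80.8  137.2  130.7   49.2 -164.5]
0.54 0.1 -110 30:- 40:- 45:-
0.54 0.2 -86 30:- 40:- 45:-
0.54 0.2 -60 30:[  30.2   53.7  -71.3  128.2  105.    43.2 -169.6] 40:- 45:-
0.54 0.2 -110 30:- 40:- 45:-
0.54 0.26 -86 30:- 40:- 45:-
0.54 0.26 -60 30:[  25.6   62.7  -78.5  125.4  105.3   55.9 -169.6] 40:- 45:-
0.54 0.26 -110 30:[ -80.    43.9   45.8  123.5  -14.    10.  -143.4] 40:- 45:-
0.6 0.1 -86 30:- 40:- 45:-
0.6 0.1 -60 30:[  36.5   47.1  -59.9  123.2   97.5   26.1 -153.7] 40:[  51.    70.8  -80.7  127.7  117.4   46.5 -153.9] 45:[  53.    74.4  -80.8  129.8  126.6   46.6 -157.6]
0.6 0.1 -110 30:- 40:- 45:-
0.6 0.2 -86 30:- 40:- 45:-
0.6 0.2 -60 30:[  24.2   48.   -59.8  121.2   99.8   32.  -165. ] 40:[  36.9   69.5  -79.3  126.2  120.8   52.5 -166.5] 45:[  39.    74.7  -80.8  128.5  129.7   55.4 -168.5]
0.6 0.2 -110 30:- 40:- 45:-
0.6 0.26 -86 30:- 40:- 45:-
0.6 0.26 -60 30:[  16.1   48.2  -58.3  118.8   99.2   34.3 -169.6] 40:[  29.5   71.7  -80.5  124.   121.1   58.2 -169.6] 45:-
0.6 0.26 -110 30:[ -72.3   45.    42.5  116.9   -9.9   12.1 -143.7] 40:- 45:-
```

```bash
python3 - <<'E'
from kin import *
np.set_printoptions(precision=0,suppress=True)
rng=np.random.default_rng(0)
seeds=[np.array([-14,51,-16,90,-3,76,-112]),np.array([3,53,-43,95,20,70,-132]),np.array([-14,51,0,90,60,60,-60]),np.array([-14,51,0,90,-60,60,0]),np.array([-14,51,0,90,60,60,60])]
def marg(q): return np.minimum(q-lo,hi-q).min()
for x,y in [(.52,.05),(.5,.2)]:
  for az in range(-180,180,30):
    out=[]
    for t in [-45,45]:
      R=toolR(az,t);best=None
      for q0 in seeds:
        q,e=ik(np.array([x,y,.15])+R[:,1]*.008,R,q0)
        if e<1e-4 and (best is None or marg(q)>marg(best)): best=q
      out.append(best)
    print(x,y,az,out)
E
```

```text
0.52 0.05 -180 [array([  14.,   30.,   -3.,  115.,  -52.,   59., -132.]), array([-17.,  34., -21., 109.,  46.,  79., 116.])]
0.52 0.05 -150 [array([  11.,   37.,   -6.,  101.,  -33.,   74., -126.]), array([-22.,  27., -19., 123.,  63.,  63., 124.])]
0.52 0.05 -120 [array([  26.,   49.,  -41.,   89.,    0.,   86., -134.]), array([-24.,  19., -13., 137.,  89.,  44., 125.])]
0.52 0.05 -90 [array([ -6.,  44.,  -4.,  86.,  -5.,  94., -98.]), None]
0.52 0.05 -60 [array([-36.,  47.,  30.,  90.,  -5.,  90., -65.]), array([ 53.,  29., -62., 138., 173.,  13., 132.])]
0.52 0.05 -30 [array([-58.,  51.,  50.,  99.,  -3.,  76., -38.]), array([ 70.,  53., -80., 126.,  34.,  21., -53.])]
0.52 0.05 0 [array([-19.,  34., -19., 109.,  46.,  78., -64.]), array([ 26.,  31., -18., 114., -45.,  54.,  42.])]
0.52 0.05 30 [array([ -1.,  33., -45., 122.,  70.,  76., -60.]), array([ 21.,  38., -20., 100., -26.,  72.,  47.])]
0.52 0.05 60 [array([  4.,  24., -44., 135.,  91.,  56., -52.]), array([ 13.,  44., -20.,  90., -11.,  86.,  58.])]
0.52 0.05 90 [None, array([-4., 44., -8., 86., -3., 94., 79.])]
0.52 0.0
[... 945 characters left out ...]
  10., -117.])]
0.5 0.2 0 [array([-76.,  47.,  46., 102.,   5.,  69., -36.]), array([ 23.,  31., -35., 119., -48.,  39.,  32.])]
0.5 0.2 30 [array([-31.,  33., -26., 113.,  56.,  75., -60.]), array([ 14.,  38., -28., 105., -29.,  61.,  37.])]
0.5 0.2 60 [array([-12.,  32., -50., 126.,  80.,  71., -55.]), array([  5.,  44., -27.,  92., -15.,  79.,  47.])]
0.5 0.2 90 [array([ -2.,  24., -49., 138., 105.,  48., -47.]), array([-13.,  45., -11.,  85.,  -9.,  92.,  69.])]
0.5 0.2 120 [array([ 39.,  43., -81., 139., 122.,  40., -12.]), array([-21.,  46., -13.,  83.,   6.,  97.,  84.])]
0.5 0.2 150 [array([ 50.,  45., -76., 131.,  82.,  10.,  63.]), array([-29.,  43., -13.,  88.,  21.,  93., 101.])]
```

```bash
cat > plan.py <<'E'
from kin import *
np.set_printoptions(precision=4,suppress=True)
def seg(P0,R0,P1,R1,n):
    r=Ro.from_matrix(R0.T@R1).as_rotvec()/n
    S=sum(Ro.from_rotvec(r*k).as_matrix() for k in range(n))
    d=np.linalg.solve(S,R0.T@(np.array(P1)-P0)); return d,np.degrees(r)
def sim(q,d,rdeg,n):
    q=np.array(q,float)
    P,R=fk2(q);sub=5;w=0
    for i in range(n):
        P1=P+R@d;R1=R@Ro.from_rotvec(rdeg,degrees=True).as_matrix();qs=q.copy()
        for k in range(sub*2):
            p,rr=fk2(q);e=np.concatenate([P1-p,rr@Ro.from_matrix(rr.T@R1).as_rotvec()])
            J=np.zeros((6,7))
            for j in range(7):
                dq=q.copy();dq[j]+=1e-3;p2,r2=fk2(dq);J[:3,j]=(p2-p)/np.radians(1e-3);J[3:,j]=rr@Ro.from_matrix(rr.T@r2).as_rotvec()/np.radians(1e-3)
            q=np.clip(q+np.degrees(np.linalg.pinv(J,rcond=1e-3)@e)/(sub*2-k),lo,hi)
        w=max(w,np.abs(q-qs).max());P,R=P1,R1
    p,rr=fk2(q);return q,np.linalg.norm(P-p),w
def plan(q,wps,P0=None,R0=None):
    P,R=fk2(q) if P0 is None else (P0,R0)
    for P1,R1,n in wps:
        d,r=seg(P,R,P1,R1,n); q,e,w=sim(q,d,r,n)
        print('n',n,'lin',np.round(d,4).tolist(),'rot',np.round(r,2).tolist(),'| q',np.round(q,0),'err',round(e,4),'maxdeg/row',round(w,1)); P,R=np.array(P1),R1
    return q
E
python3 - <<'E'
from plan import *
q=np.array([11.2231,24.7292,-51.1203,105.4103,20.7011,60.7772,-137.3207])
Rp=toolR(-85.2,-45);T=np.array([.4859,.2234,.0223])
q1=plan(q,[(T-.08*Rp[:,1],Rp,6),(T,Rp,4),(T+[0,0,.1],Rp,3)])
# placement
Rq=toolR(-3.7,45)
base=np.array([.5796,-.1664,.008]);g=base+[0,0,.062];Tq=g+.008*Rq[:,1]
print('Tq',Tq)
up=Tq+[0,0,.1]
plan(q1,[(np.array([.5,.1,.2]),toolR(-3.7,-45),11),(np.array([.52,-.05,.22]),toolR(-3.7,0),6),(up,Rq,6),(Tq,Rq,4),(Tq-.1*Rq[:,1],Rq,3)])
E
```

```text
n 6 lin [-0.0148, 0.0202, -0.0025] rot [0.36, -0.64, -7.31] | q [   1.   61.  -43.   74.   14.   97. -127.] err 0.0 maxdeg/row 6.7
n 4 lin [0.0, 0.02, 0.0] rot [0.0, 0.0, 0.0] | q [   2.   62.  -43.   83.   15.   88. -129.] err 0.0 maxdeg/row 2.5
n 3 lin [0.0236, -0.0236, 0.0] rot [0.0, 0.0, 0.0] | q [   3.   55.  -46.   83.   12.   94. -130.] err 0.0 maxdeg/row 2.4
Tq [ 0.58   -0.1608  0.0643]
n 11 lin [0.01, 0.0, 0.01] rot [5.24, -5.24, 0.0] | q [  3.  43. -58. 102.  53. 104. -78.] err 0.0 maxdeg/row 5.3
n 6 lin [0.0243, 0.0082, 0.0049] rot [0.0, -0.0, 7.5] | q [ 57.  39. -81. 108.  41.  71. -41.] err 0.0055 maxdeg/row 10.0
n 6 lin [0.0203, 0.0031, 0.0112] rot [0.0, 0.0, 7.5] | q [ 74.  68. -81.  91.  23.  71.  -7.] err 0.0021 maxdeg/row 6.7
n 4 lin [0.0177, 0.0177, 0.0] rot [0.0, 0.0, 0.0] | q [ 72.  74. -76.  93.  28.  66.  -4.] err 0.0 maxdeg/row 1.6
n 3 lin [0.0, -0.0333, 0.0] rot [0.0, 0.0, 0.0] | q [ 76.  71. -79.  86.  25.  76.  -1.] err 0.0 maxdeg/row 3.4
```

```bash
python3 - <<'E'
from plan import *
q=np.array([59.7,27.376,1.279,89.179,-.658,63.557,-4.761])
q,e,w=sim(q,np.array([-.032,-.006,-.037]),np.zeros(3),10);q,e,w=sim(q,np.zeros(3),np.array([0,8.,0]),3);print(q)
q,e,w=sim(q,np.array([-.01,0,-.045]),np.array([0,0,8.]),4);print(q)
q,e,w=sim(q,np.array([-.004,.024,-.045]),np.array([0,0,-8.]),4);print(q)
E
```

```text
[ 27.7409   2.512  -16.7063 113.9826   0.7157  63.6799 -79.1592]
[  22.0237  -12.7527  -33.3964  131.5919   -0.9838   27.7497 -101.8469]
[   7.5257   22.2751  -46.276   105.6048   18.3348   59.8823 -135.8451]
```

```bash
python3 - <<'E'
from plan import *
import io,contextlib
q=np.array([11.2231,24.7292,-51.1203,105.4103,20.7011,60.7772,-137.3207])
Rp=toolR(-85.2,-45);T=np.array([.4859,.2234,.0223])
Rq=toolR(-3.7,45);base=np.array([.5796,-.1664,.008]);g=base+[0,0,.062];Tq=g+.008*Rq[:,1];up=Tq+[0,0,.1]
print('A translate first');q1=plan(q,[(T-.08*Rp[:,1],Rp,6),(T,Rp,4),(T+[0,0,.15],Rp,4)])
plan(q1,[(np.array([.5,-.15,.25]),Rp,9),(np.array([.5,-.15,.25]),toolR(-3.7,-45),11),(np.array([.55,-.16,.2]),toolR(-3.7,0),6),(up,Rq,6),(Tq,Rq,4)])
print('B tilt to 0 first');plan(q1,[(np.array([.5,.1,.25]),toolR(-85.2,0),6),(np.array([.5,-.1,.25]),toolR(-3.7,0),11),(up,Rq,6),(Tq,Rq,4)])
print('C direct');plan(q1,[(np.array([.52,0,.25]),toolR(-45,-10),8),(up,Rq,10),(Tq,Rq,4)])
print('D direct2');plan(q1,[(up,Rq,18),(Tq,Rq,4)])
E
```

```text
A translate first
n 6 lin [-0.0148, 0.0202, -0.0025] rot [0.36, -0.64, -7.31] | q [   1.   61.  -43.   74.   14.   97. -127.] err 0.0 maxdeg/row 6.7
n 4 lin [0.0, 0.02, 0.0] rot [0.0, 0.0, 0.0] | q [   2.   62.  -43.   83.   15.   88. -129.] err 0.0 maxdeg/row 2.5
n 4 lin [0.0265, -0.0265, 0.0] rot [0.0, 0.0, 0.0] | q [   4.   52.  -47.   82.   10.   98. -130.] err 0.0 maxdeg/row 2.8
n 9 lin [0.0075, -0.0048, 0.0415] rot [-0.0, 0.0, 0.0] | q [  32.   44.  -43.   82.   23.  110. -101.] err 0.0053 maxdeg/row 3.8
n 11 lin [0.0, 0.0, 0.0] rot [5.24, -5.24, 0.0] | q [ 32.  32. -61. 112.  62.  92. -57.] err 0.0 maxdeg/row 4.3
n 6 lin [-0.0027, 0.0082, 0.0084] rot [0.0, -0.0, 7.5] | q [ 61.  41. -75. 103.  43.  69. -30.] err 0.0 maxdeg/row 5.8
n 6 lin [0.0018, 0.0058, 0.005] rot [0.0, 0.0, 7.5] | q [ 73.  69. -81.  92.  24.  70.  -7.] err 0.0082 maxdeg/row 5.0
n 4 lin [0.0177, 0.0177, 0.0] rot [0.0, 0.0, 0.0] | q [ 72.  75. -76.  93.  28.  65.  -4.] err 0.0 maxdeg/row 1.6
B tilt to 0 first
n 6 lin [0.0053, -0.0122, 0.0207] rot [-0.0, 0.0, 7.5] | q [  27.   19.  -55.  108.   18.   62. -120.]
[... 285 characters left out ...]
] rot [0.0, 0.0, 0.0] | q [ 69.  67. -67.  93.  17.  62.   4.] err 0.0 maxdeg/row 1.7
C direct
n 8 lin [0.0114, -0.006, 0.0273] rot [2.36, -4.52, 4.19] | q [ 37.  29. -63. 102.  30.  76. -80.] err 0.0 maxdeg/row 7.5
n 10 lin [0.0141, 0.0047, 0.0138] rot [-1.29, -4.09, 5.25] | q [ 73.  68. -81.  92.  22.  71.  -6.] err 0.0 maxdeg/row 8.6
n 4 lin [0.0177, 0.0177, 0.0] rot [0.0, 0.0, 0.0] | q [ 72.  74. -75.  93.  27.  65.  -4.] err 0.0 maxdeg/row 1.6
D direct2
n 18 lin [0.0131, -0.0034, 0.0201] rot [0.0, -4.95, 4.06] | q [ 73.  68. -81.  92.  23.  71.  -7.] err 0.008 maxdeg/row 7.7
n 4 lin [0.0177, 0.0177, 0.0] rot [0.0, 0.0, 0.0] | q [ 72.  75. -76.  93.  28.  66.  -4.] err 0.0 maxdeg/row 1.6
```

>>> servo_tool --linear '[[-0.0148,0.0202,-0.0025],[-0.0148,0.0202,-0.0025],[-0.0148,0.0202,-0.0025],[-0.0148,0.0202,-0.0025],[-0.0148,0.0202,-0.0025],[-0.0148,0.0202,-0.0025],[0,0,0],[0,0,0]]' --rot '[[0.36,-0.64,-7.31],[0.36,-0.64,-7.31],[0.36,-0.64,-7.31],[0.36,-0.64,-7.31],[0.36,-0.64,-7.31],[0.36,-0.64,-7.31],[0,0,0],[0,0,0]]' --fingers '[-1,-1,-1,-1,-1,-1,-1,-1]'

```text
clock: 3.35
ee_pos: [0.546, 0.2213, 0.0907]
ee_rot: [[-0.723, -0.687, 0.076], [-0.049, -0.059, -0.997], [0.689, -0.725, 0.009]]
force: [-0.1, 0.4, 1.0]
width: 0.0853
```

```bash
python3 log.py; python3 - <<'E'
from h import *
from plan import *
cv2.imwrite('pics/w3.png',viewer.get_image('wrist'))
s=sensors.observe();Rp=toolR(-85.2,-45);T=np.array([.4859,.2234,.0223])
print('remaining in tool',s['ee_rot'].T@(T-s['ee_pos']),np.degrees(Ro.from_matrix(s['ee_rot'].T@Rp).as_rotvec()))
E
```

```text
3.35 [0.546  0.2213 0.0907] [   1.4469   59.8529  -43.4523   74.1734   14.5553   96.5388 -127.3452] [-0.0914  0.408   1.0138] 0.08533662606171762
[[-0.7229 -0.6867  0.0764]
 [-0.0495 -0.0589 -0.997 ]
 [ 0.6891 -0.7246  0.0086]]
remaining in tool [-0.0046  0.093  -0.0065] [-0.0389 -0.5924 -1.65  ]
```

View pics/w3.png

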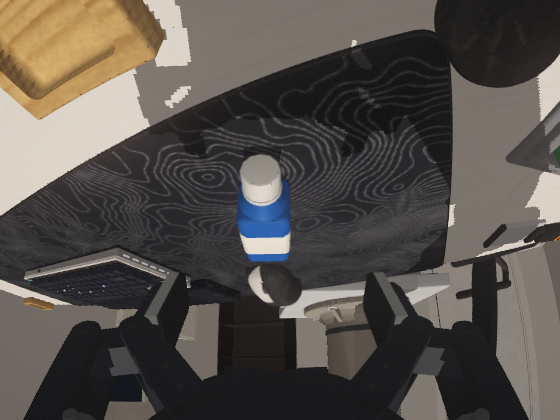

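>>> servo_tool --linear '[[-0.0023,0.015,-0.0033],[-0.0023,0.02,-0.0032],[0,0.02,0],[0,0.02,0],[0,0.018,0],[0,0,0]]' --rot '[[0,-0.3,-0.8],[0,-0.3,-0.8],[0,0,0],[0,0,0],[0,0,0],[0,0,0]]' --fingers '[-1,-1,-1,-1,-1,-1]'

```text
clock: 4.0
ee_pos: [0.4802, 0.222, 0.0199]
ee_rot: [[-0.699, -0.71, 0.087], [-0.058, -0.064, -0.996], [0.713, -0.701, 0.004]]
force: [0.2, -0.2, 0.2]
width: 0.0853
```

```bash
python3 log.py; python3 - <<'E'
from h import *
from plan import *
cv2.imwrite('pics/w4.png',viewer.get_image('wrist'))
s=sensors.observe();Rp=toolR(-85.2,-45);T=np.array([.4859,.2234,.0223])
print('remaining in tool',s['ee_rot'].T@(T-s['ee_pos']),np.degrees(Ro.from_matrix(s['ee_rot'].T@Rp).as_rotvec()))
E
```

```text
4.0 [0.4802 0.222  0.0199] [   2.1274   62.2862  -43.2856   83.6474   15.4477   87.4826 -128.6908] [ 0.1606 -0.2171  0.2003] 0.08525902430968543
[[-0.6987 -0.7101  0.0868]
 [-0.0584 -0.0644 -0.9962]
 [ 0.713  -0.7011  0.0036]]
remaining in tool [-0.0019 -0.004  -0.0005] [-0.198  -0.0347  0.377 ]
```

View pics/w4.png

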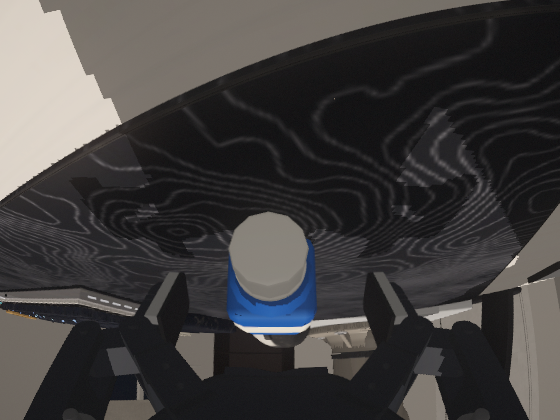

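The flask is centred between the fingers at (270,280), so I'll close on it.

>>> servo_tool --linear '[[-0.001,-0.003,0],[0,0,0],[0,0,0],[0,0,0],[0,0,0],[0,0,0],[0,0,0],[0,0,0]]' --rot '[[0,0,0.3],[0,0,0],[0,0,0],[0,0,0],[0,0,0],[0,0,0],[0,0,0],[0,0,0]]' --fingers '[1,1,1,1,1,1,1,1]' --force 60

```text
clock: 4.85
ee_pos: [0.4868, 0.2236, 0.0226]
ee_rot: [[-0.705, -0.704, 0.083], [-0.058, -0.06, -0.997], [0.707, -0.708, 0.002]]
force: [3.8, -0.4, 4.7]
width: 0.035
```

```bash
python3 log.py; python3 - <<'E'
from plan import *
import json
q=np.array(json.loads(open('log.jsonl').readlines()[-1])[0]);P0,R0=fk2(q);print(P0)
Rq=toolR(-3.7,45);g=np.array([.5796,-.1664,.008])+[0,0,.062];Tq=g+.008*Rq[:,1];up=Tq+[0,0,.1]
plan(q,[(P0+[0,0,.2],toolR(-85.2,-45),5),(np.array([.5,.1,.25]),toolR(-85.2,0),6),(np.array([.5,-.1,.25]),toolR(-3.7,0),11),(up,Rq,6),(Tq,Rq,4)])
E
```

```text
4.85 [0.4868 0.2236 0.0226] [   2.0925   62.1863  -43.3452   82.9369   15.5141   87.6961 -128.6448] [ 3.8068 -0.4359  4.6716] 0.03498540344729522
[[-0.7052 -0.7041  0.0833]
 [-0.0577 -0.06   -0.9965]
 [ 0.7066 -0.7076  0.0017]]
[0.4868 0.2235 0.0226]
n 5 lin [0.0283, -0.0283, 0.0] rot [-0.01, -0.02, -0.01] | q [   4.   49.  -48.   80.    8.  102. -131.] err 0.0 maxdeg/row 3.2
n 6 lin [0.0016, -0.0044, 0.0207] rot [0.0, -0.0, 7.5] | q [  27.   19.  -55.  108.   18.   62. -120.] err 0.0 maxdeg/row 8.1
n 11 lin [0.0132, 0.0, 0.0147] rot [0.0, -7.41, 0.0] | q [ 59.  25. -69. 108.  26.  65. -23.] err 0.0 maxdeg/row 9.6
n 6 lin [0.0137, 0.0108, 0.014] rot [0.0, 0.0, 7.5] | q [ 71.  61. -72.  92.  13.  68.   2.] err 0.0 maxdeg/row 6.3
n 4 lin [0.0177, 0.0177, 0.0] rot [0.0, 0.0, 0.0] | q [ 69.  67. -67.  93.  17.  62.   4.] err 0.0 maxdeg/row 1.7
```

>>> servo_tool --linear '[[0.014,-0.014,0],[0.028,-0.028,0],[0.028,-0.028,0],[0.028,-0.028,0],[0.028,-0.028,0],[0.0,-0.004,0.02],[0.002,-0.004,0.02],[0.002,-0.004,0.02],[0.002,-0.004,0.02],[0.002,-0.004,0.02],[0.002,-0.004,0.02],[0,0,0]]' --rot '[[0,0,0],[0,0,0],[0,0,0],[0,0,0],[0,0,0],[0,0,7.5],[0,0,7.5],[0,0,7.5],[0,0,7.5],[0,0,7.5],[0,0,7.5],[0,0,0]]' --fingers '[1,1,1,1,1,1,1,1,1,1,1,1]'

```text
clock: 6.05
ee_pos: [0.4938, 0.1007, 0.2255]
ee_rot: [[-0.997, 0.001, 0.082], [-0.082, -0.009, -0.997], [-0.001, -1.0, 0.009]]
force: [-0.2, -0.1, -0.7]
width: 0.0352
```

```bash
python3 log.py; python3 - <<'E'
from h import *
from plan import *
cv2.imwrite('pics/w5.png',viewer.get_image('wrist'))
import json
s=sensors.observe();q=s['joints']
Rq=toolR(-3.7,45);g=np.array([.5796,-.1664,.008])+[0,0,.063];Tq=g+.008*Rq[:,1];up=Tq+[0,0,.1]
plan(q,[(np.array([.5,-.1,.27]),toolR(-3.7,0),12),(up,Rq,6),(Tq,Rq,4)])
E
```

```text
6.05 [0.4938 0.1007 0.2255] [  25.9913   20.2402  -54.059   110.4938   19.6564   59.0035 -122.0824] [-0.156  -0.1213 -0.6681] 0.03517646000750799
[[-0.9966  0.0013  0.082 ]
 [-0.082  -0.009  -0.9966]
 [-0.0005 -1.      0.009 ]]
n 12 lin [0.012, -0.0036, 0.0139] rot [-0.02, -6.8, 0.03] | q [ 61.  25. -71. 106.  25.  67. -23.] err 0.0 maxdeg/row 9.2
n 6 lin [0.0147, 0.0139, 0.014] rot [0.0, 0.0, 7.5] | q [ 71.  61. -72.  92.  13.  68.   1.] err 0.0 maxdeg/row 6.5
n 4 lin [0.0177, 0.0177, 0.0] rot [0.0, 0.0, 0.0] | q [ 69.  68. -67.  93.  17.  62.   4.] err 0.0 maxdeg/row 1.7
```

View pics/w5.png

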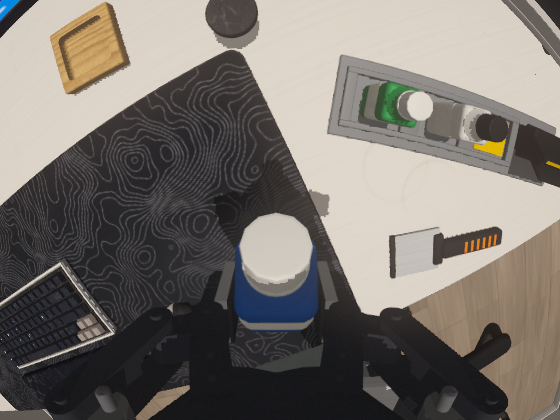

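>>> servo_tool --linear '[[0.012,-0.0036,0.0139],[0.012,-0.0036,0.0139],[0.012,-0.0036,0.0139],[0.012,-0.0036,0.0139],[0.012,-0.0036,0.0139],[0.012,-0.0036,0.0139],[0.012,-0.0036,0.0139],[0.012,-0.0036,0.0139],[0.012,-0.0036,0.0139],[0.012,-0.0036,0.0139],[0.012,-0.0036,0.0139],[0.012,-0.0036,0.0139],[0,0,0]]' --rot '[[0,-6.8,0],[0,-6.8,0],[0,-6.8,0],[0,-6.8,0],[0,-6.8,0],[0,-6.8,0],[0,-6.8,0],[0,-6.8,0],[0,-6.8,0],[0,-6.8,0],[0,-6.8,0],[0,-6.8,0],[0,0,0]]' --fingers '[1,1,1,1,1,1,1,1,1,1,1,1,1]'

```text
clock: 7.4
ee_pos: [0.5042, -0.0995, 0.269]
ee_rot: [[-0.064, -0.001, 0.998], [-0.998, 0.001, -0.064], [-0.0, -1.0, -0.001]]
force: [-0.6, -0.1, -1.5]
width: 0.0358
```

```bash
python3 log.py; python3 - <<'E'
from h import *
from plan import *
s=sensors.observe();q=s['joints']
Rq=toolR(-3.7,45);g=np.array([.5796,-.1664,.008])+[0,0,.063];Tq=g+.008*Rq[:,1];up=Tq+[0,0,.08]
plan(q,[(up,Rq,8),(Tq,Rq,4)])
E
```

```text
7.4 [ 0.5042 -0.0995  0.269 ] [ 60.4716  25.2743 -71.2663 105.8904  25.8712  67.7194 -23.0484] [-0.5512 -0.109  -1.5445] 0.035775196548412325
[[-0.0636 -0.0006  0.998 ]
 [-0.998   0.0005 -0.0636]
 [-0.0005 -1.     -0.0006]]
n 8 lin [0.0121, 0.0125, 0.0099] rot [0.01, 0.0, 5.62] | q [ 71.  63. -72.  92.  14.  67.   1.] err 0.0 maxdeg/row 5.0
n 4 lin [0.0141, 0.0141, 0.0] rot [0.0, 0.0, 0.0] | q [ 69.  68. -68.  93.  18.  62.   4.] err 0.0 maxdeg/row 1.3
```

>>> servo_tool --linear '[[0.0121,0.0125,0.0099],[0.0121,0.0125,0.0099],[0.0121,0.0125,0.0099],[0.0121,0.0125,0.0099],[0.0121,0.0125,0.0099],[0.0121,0.0125,0.0099],[0.0121,0.0125,0.0099],[0.0121,0.0125,0.0099],[0,0,0],[0,0,0]]' --rot '[[0,0,5.62],[0,0,5.62],[0,0,5.62],[0,0,5.62],[0,0,5.62],[0,0,5.62],[0,0,5.62],[0,0,5.62],[0,0,0],[0,0,0]]' --fingers '[1,1,1,1,1,1,1,1,1,1]'

```text
clock: 8.4
ee_pos: [0.578, -0.158, 0.1452]
ee_rot: [[-0.046, 0.042, 0.998], [-0.707, 0.705, -0.063], [-0.706, -0.708, -0.003]]
force: [0.6, 0.6, -0.7]
width: 0.0353
```

```bash
python3 log.py; python3 - <<'E'
from h import *
from plan import *
s=sensors.observe();q=s['joints']
Rq=toolR(-3.7,45);g=np.array([.5796,-.1664,.008])+[0,0,.063];Tq=g+.008*Rq[:,1]
K,R,t,C=cam('wrist');np.savez('w6.npz',K=K,R=R,t=t,C=C)
cv2.imwrite('pics/w6.png',viewer.get_image('wrist'))
a=[viewer.get_image(n) for n in('scene','side')]
for n,i in zip(('scene','side'),a): cv2.imwrite(f'pics/{n}6.png',i)
cv2.imwrite('pics/ss6.png',np.hstack([cv2.resize(i[100:240,200:340],None,fx=2.85,fy=4,interpolation=cv2.INTER_CUBIC) for i in a]))
plan(q,[(Tq,Rq,4)])
E
```

```text
8.4 [ 0.578  -0.158   0.1452] [ 70.7095  62.4379 -71.4764  92.4299  14.0672  66.3939   1.341 ] [ 0.598   0.6344 -0.7348] 0.03529936176588597
[[-0.0461  0.0424  0.998 ]
 [-0.7065  0.7049 -0.0626]
 [-0.7062 -0.708  -0.0025]]
n 4 lin [0.0145, 0.0137, 0.0006] rot [0.05, -0.01, 0.02] | q [ 69.  68. -68.  93.  18.  62.   4.] err 0.0 maxdeg/row 1.4
```

View pics/w6.png

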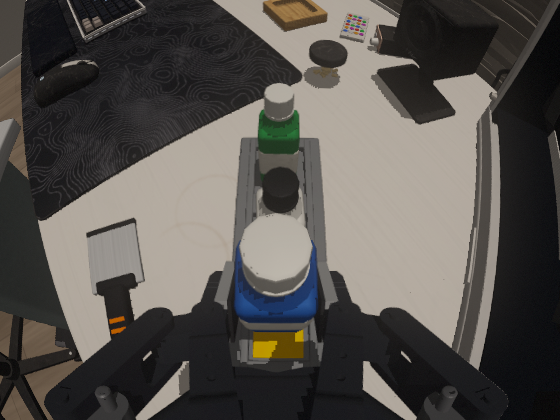

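View pics/ss6.png

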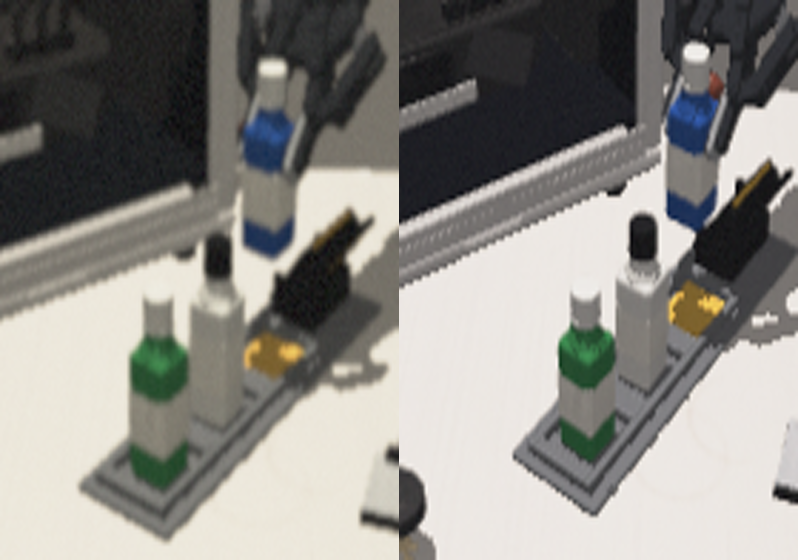

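```bash
python3 - <<'E'
from h import *
from plan import *
s=sensors.observe();q=s['joints'];y=s['ee_rot'][:,1]
cy=np.array([.0645,.9979,0])
g=s['ee_pos']-.008*y; base=g+.0103*cy-[0,0,.063]; print('base pred',base,'cap',base+[0,0,.115])
for n,p in [('scene',(295.4,115.5)),('side',(304.6,111.8))]:
    print(n,'pred cap px',proj(n,base+[0,0,.115]),'seen',p,'wrt z',onz(n,p,base[2]+.115))
w=np.load('w6.npz');c=(w['K'],w['R'],w['t'],w['C'])
print('wrist cap pred',proj('wrist',base+[0,0,.115],c),'side corners')
im=cv2.imread('pics/w6.png');cv2.imwrite('pics/w6c.png',cv2.resize(im[190:370,190:370],None,fx=3.3,fy=3.3,interpolation=cv2.INTER_CUBIC))
hsv=cv2.cvtColor(im,cv2.COLOR_BGR2HSV);m=cv2.inRange(hsv,(18,150,80),(35,255,255));ct=np.argwhere(m[330:370,240:310])[:,::-1]+[240,330];print(ct.min(0),ct.max(0))
for p in [(252,357),(303,357),(303,333),(252,335)]: print(onz('wrist',p,.008,c))
for px in [(-.022,-.025),(.022,-.025),(.022,.025),(-.022,.025)]:
    P=np.array([.5796,-.1664,.008])+px[0]*np.array([.9979,-.0645,0])+px[1]*cy;print('pad corner pred px',proj('wrist',P,c))
Rq=toolR(-3.7,45);b=np.array([.5796,-.1664,.008]);Tq=b+[0,0,.063]-.0103*cy+.008*Rq[:,1];print(Tq)
plan(q,[(Tq+[0,0,.03],Rq,4),(Tq,Rq,4)])
E
```

```text
base pred [ 0.5788 -0.1528  0.0908] cap [ 0.5788 -0.1528  0.2058]
scene pred cap px [294.1758 115.3275] seen (295.4, 115.5) wrt z [ 0.5759 -0.1533  0.2058]
side pred cap px [303.6542 112.3522] seen (304.6, 111.8) wrt z [ 0.5782 -0.1564  0.2058]
wrist cap pred [274.8681 227.9553] side corners
[253 330] [303 357]
[ 0.5559 -0.1896  0.008 ]
[ 0.5998 -0.1924  0.008 ]
[ 0.6014 -0.171   0.008 ]
[ 0.5569 -0.17    0.008 ]
pad corner pred px [252.1822 357.3666]
pad corner pred px [303.2074 357.4027]
pad corner pred px [302.383  301.9439]
pad corner pred px [253.154  301.8938]
[ 0.5793 -0.171   0.0653]
n 4 lin [0.0117, 0.007, 0.0004] rot [0.02, 0.07, 0.08] | q [ 70.  66. -69.  92.  16.  65.   3.] err 0.0 maxdeg/row 1.0
n 4 lin [0.0053, 0.0053, 0.0] rot [0.0, 0.0, 0.0] | q [ 70.  68. -67.  92.  18.  63.   4.] err 0.0 maxdeg/row 0.5
```

View pics/w6c.png

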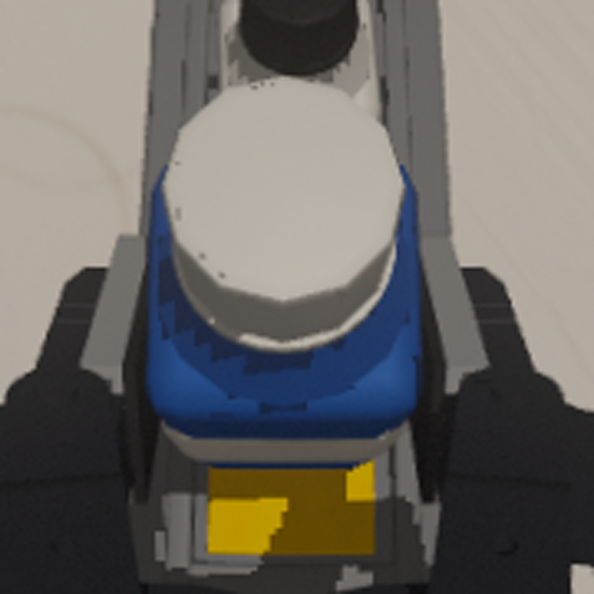

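```bash
python3 - <<'E'
from h import *
from plan import *
w=np.load('w6.npz');c=(w['K'],w['R'],w['t'],w['C'])
def line(n,p,c=None): return ray(n,p,c)
obs=[('scene',(295.4,115.5),None),('side',(304.6,111.8),None),('wrist',(276,246.7),c)]
A=0;b=0
for n,p,cc in obs:
    C,d=ray(n,p,cc);M=np.eye(3)-np.outer(d,d);wt=1/np.linalg.norm(C-[.58,-.155,.2])**2;A=A+wt*M;b=b+wt*(M@C);print(n,C,d)
X=np.linalg.solve(A,b);print(X)
for n,p,cc in obs: print(n,proj(n,X,cc),p)
# side bottom base of flask: side ss6 lowest front corner
for n,p in [('scene',(200+270/2.85,100+256/4)),('side',(200+(692-399)/2.85,100+228/4))]:
    for off in [(-.018,.018)]:
        pass
    print(n,p, [proj(n,np.array([.5788,-.1528,z])+np.array([-.018*.998+.018*.0645,.018,0])) for z in (.085,.0908)])
E
python3 - <<'E'
import cv2,numpy as np
a=[cv2.imread(f'pics/{n}6.png') for n in('scene','side')]
cv2.imwrite('pics/ss6b.png',np.hstack([cv2.resize(i[105:170,270:320],None,fx=8,fy=8,interpolation=cv2.INTER_CUBIC) for i in a]))
E
```

```text
scene [0.0919 0.7592 0.5819] [ 0.4402 -0.8301 -0.3422]
side [0.1692 0.6126 0.6562] [ 0.4172 -0.7842 -0.4593]
wrist [ 0.5768 -0.1915  0.2976] [ 0.02   0.335 -0.942]
[ 0.5788 -0.1583  0.2042]
scene [295.3158 115.2635] (295.4, 115.5)
side [304.7768 112.0135] (304.6, 111.8)
wrist [276.0101 246.6969] (276, 246.7)
scene (294.7368421052631, 164.0) [array([294.9447, 167.4632]), array([295.0315, 165.2631])]
side (302.8070175438596, 157.0) [array([303.8386, 160.8143]), array([303.9407, 158.8828])]
```

View pics/ss6b.png

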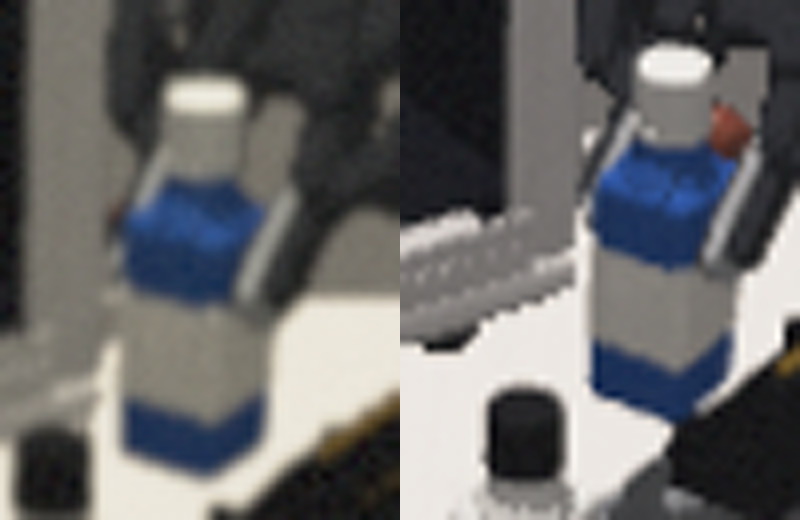

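```bash
python3 - <<'E'
from h import *
from plan import *
for dy in (0,-.0055):
  for z in (.0892,.0908):
    P=np.array([.5788,-.1528+dy,z])+np.array([-.018*.998+.018*.0645,.018,0])*.93
    print(dy,z,[proj(n,P) for n in('scene','side')])
print('seen scene (295.6,164.4) side (304.4,157.5)')
# white flask cap calibration check: white at pad+80mm cy
W=np.array([.5796,-.1664,0])+.08*np.array([.0645,.9979,0]);print(W)
for n in('scene','side'): print(n,proj(n,W+[0,0,.123]))
E
python3 - <<'E'
import cv2,numpy as np
a=[cv2.imread(f'pics/{n}0.png') for n in('scene','side')]
cv2.imwrite('pics/wh.png',np.hstack([cv2.resize(i[150:215,255:305],None,fx=8,fy=8,interpolation=cv2.INTER_CUBIC) for i in a]))
E
```

```text
0 0.0892 [array([294.8283, 165.5565]), array([303.7509, 159.0364])]
0 0.0908 [array([294.8522, 164.949 ]), array([303.7789, 158.5024])]
-0.0055 0.0892 [array([295.9375, 164.6997]), array([304.8247, 158.0017])]
-0.0055 0.0908 [array([295.9621, 164.0938]), array([304.8537, 157.4685])]
seen scene (295.6,164.4) side (304.4,157.5)
[ 0.5848 -0.0866  0.    ]
scene [276.6188 158.0156]
side [286.357  154.2804]
```

View pics/wh.png

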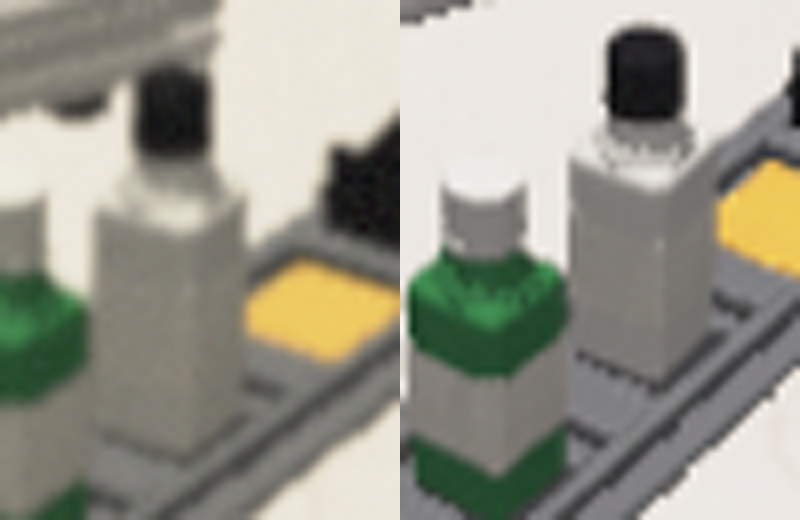

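>>> servo_tool --linear '[[0.0098,0.0072,0.0003],[0.0098,0.0072,0.0003],[0.0098,0.0072,0.0003],[0.0098,0.0072,0.0003],[0.0098,0.0072,0.0003],[0.0036,0.0036,0],[0.0036,0.0036,0],[0.0018,0.0018,0],[0,0,0]]' --rot '[[0,0,0],[0,0,0],[0,0,0],[0,0,0],[0,0,0],[0,0,0],[0,0,0],[0,0,0],[0,0,0]]' --fingers '[1,1,1,1,1,1,1,1,1]'

```text
clock: 9.45
ee_pos: [0.5788, -0.1684, 0.0725]
ee_rot: [[-0.044, 0.044, 0.998], [-0.708, 0.704, -0.062], [-0.705, -0.709, -0.0]]
force: [0.8, -0.2, -1.1]
width: 0.0352
```

```bash
python3 log.py; python3 - <<'E'
from h import *
cv2.imwrite('pics/w7.png',viewer.get_image('wrist'))
a=[viewer.get_image(n) for n in('scene','side')]
cv2.imwrite('pics/ss7.png',np.hstack([cv2.resize(i[130:230,240:340],None,fx=4,fy=5,interpolation=cv2.INTER_CUBIC) for i in a]))
E
```

```text
9.45 [ 0.5788 -0.1684  0.0725] [ 69.7279  67.3335 -67.7772  92.3439  17.4786  63.0956   3.9682] [ 0.7962 -0.1523 -1.1437] 0.03523784897486262
[[-0.0443  0.0439  0.9981]
 [-0.7077  0.7037 -0.0624]
 [-0.7051 -0.7091 -0.0001]]
```

View pics/w7.png

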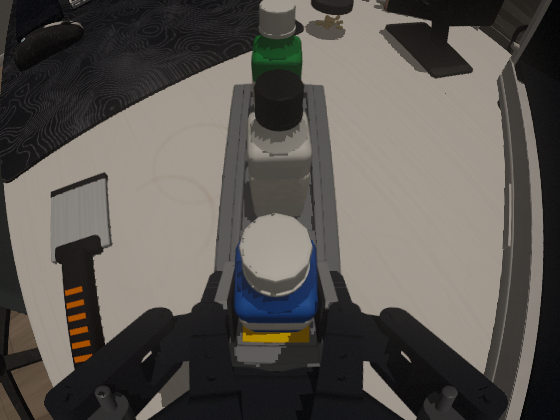

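View pics/ss7.png

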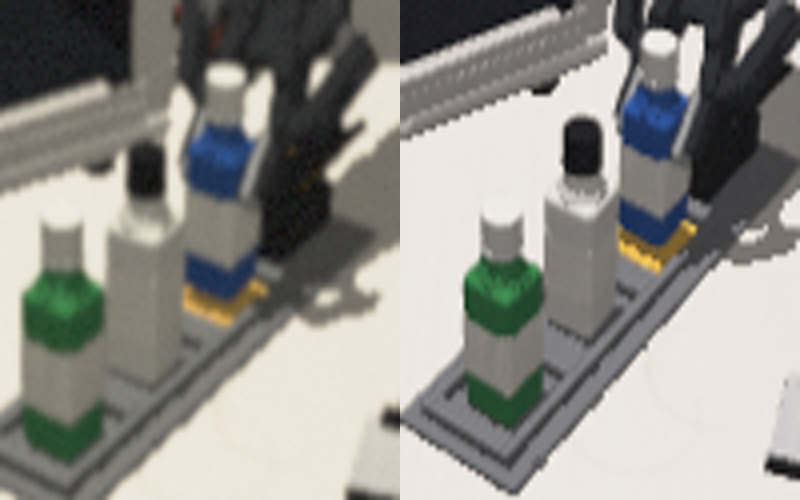

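>>> servo_tool --linear '[[0.0018,0.0018,0],[0.0018,0.0018,0],[0.001,0.001,0],[0,0,0]]' --rot '[[0,0,0],[0,0,0],[0,0,0],[0,0,0]]' --fingers '[1,1,1,1]'

```text
clock: 10.0
ee_pos: [0.579, -0.1687, 0.067]
ee_rot: [[-0.044, 0.044, 0.998], [-0.707, 0.704, -0.063], [-0.706, -0.709, 0.0]]
force: [-2.7, -1.8, 4.8]
width: 0.0352
```

```bash
python3 log.py
```

```text
10.0 [ 0.579  -0.1687  0.067 ] [ 69.6443  67.729  -67.5121  92.3228  17.7071  62.8208   4.1451] [-2.7027 -1.8428  4.8402] 0.03523737586794705
[[-0.0444  0.0443  0.998 ]
 [-0.7073  0.7042 -0.0627]
 [-0.7056 -0.7087  0.    ]]
```

>>> servo_tool --linear '[[0.0007,0.0007,0],[0,0,0]]' --rot '[[0,0,0],[0,0,0]]' --fingers '[1,1]'

```text
clock: 10.2
ee_pos: [0.579, -0.1687, 0.067]
ee_rot: [[-0.044, 0.044, 0.998], [-0.707, 0.705, -0.063], [-0.706, -0.708, 0.0]]
force: [-4.6, -4.5, 10.7]
width: 0.0352
```

```bash
python3 log.py; python3 - <<'E'
from h import *
a=[viewer.get_image(n) for n in('scene','side')]
cv2.imwrite('pics/ss8.png',np.hstack([cv2.resize(i[130:230,240:340],None,fx=4,fy=5,interpolation=cv2.INTER_CUBIC) for i in a]))
E
```

```text
10.2 [ 0.579  -0.1687  0.067 ] [ 69.6504  67.7558 -67.5205  92.3061  17.7028  62.8362   4.1641] [-4.6362 -4.4871 10.7361] 0.035173207453459296
[[-0.0443  0.0443  0.998 ]
 [-0.7069  0.7045 -0.0626]
 [-0.7059 -0.7083  0.0001]]
```

View pics/ss8.png

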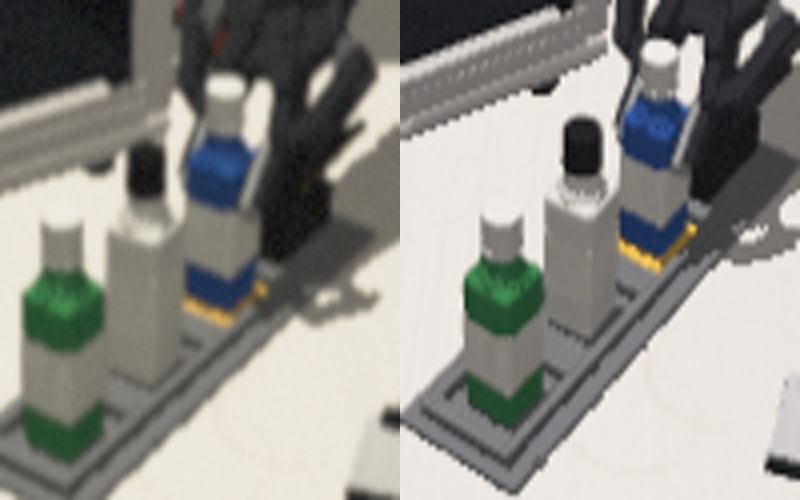

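>>> servo_tool --linear '[[-0.0008,-0.0008,0],[0,0,0],[0,0,0],[0,0,0],[0,0,0]]' --rot '[[0,0,0],[0,0,0],[0,0,0],[0,0,0],[0,0,0]]' --fingers '[1,1,-0.2,-0.2,-0.2]' --force 20

```text
clock: 10.8
ee_pos: [0.5788, -0.1684, 0.0659]
ee_rot: [[-0.044, 0.044, 0.998], [-0.708, 0.704, -0.062], [-0.705, -0.709, -0.0]]
force: [1.1, 0.5, 0.8]
width: 0.051
```

```bash
python3 log.py; python3 - <<'E'
from h import *
cv2.imwrite('pics/w9.png',viewer.get_image('wrist'))
a=[viewer.get_image(n) for n in('scene','side')]
cv2.imwrite('pics/ss9.png',np.hstack([cv2.resize(i[130:230,240:340],None,fx=4,fy=5,interpolation=cv2.INTER_CUBIC) for i in a]))
E
```

```text
10.8 [ 0.5788 -0.1684  0.0659] [ 69.6041  67.7642 -67.4452  92.367   17.7677  62.7356   4.1438] [1.0924 0.5205 0.7838] 0.05102738704257669
[[-0.0445  0.0439  0.998 ]
 [-0.7078  0.7036 -0.0625]
 [-0.705  -0.7092 -0.0002]]
```

View pics/ss9.png

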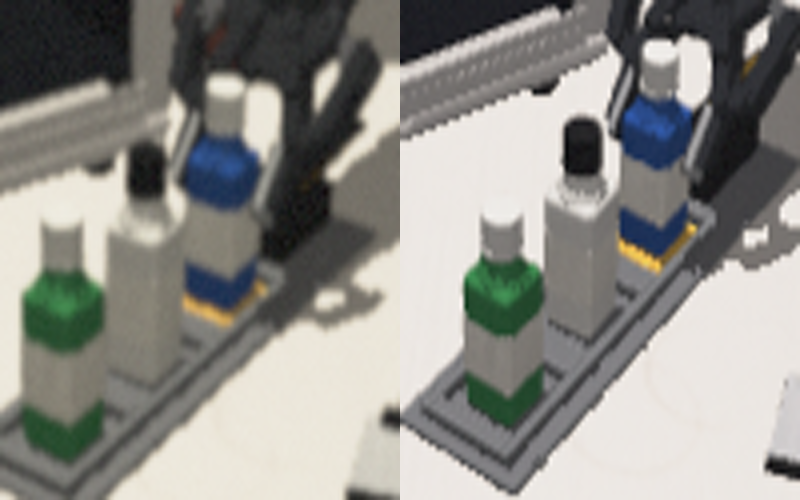

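View pics/w9.png

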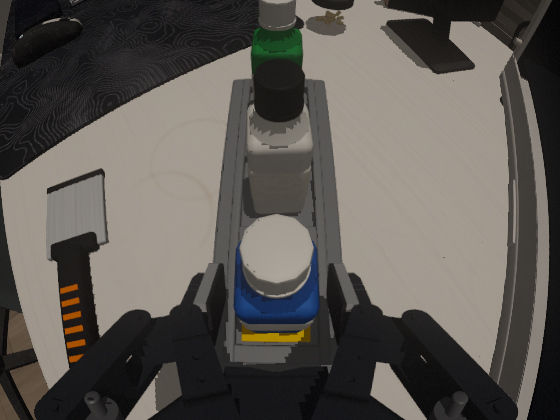

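```bash
python3 - <<'E'
from h import *
from plan import *
s=sensors.observe();q=s['joints'];P,R=s['ee_pos'],s['ee_rot']
A=P-.14*R[:,1];print(A)
look=(np.array([.50,-.24,.25]),toolR(14.7,0))
q1=plan(q,[(A,R,4),(look[0],look[1],7)])
# squeegee pick
sx=np.array([-.2538,.9673,0]);org=np.array([.428,-.140,0])
g=org-.033*sx+[0,0,.024];Rk=toolR(14.7,30);Tk=g+.008*Rk[:,1];print('Tk',Tk)
q2=plan(q1,[(Tk-.08*Rk[:,1],Rk,6),(Tk,Rk,4),(Tk+[0,0,.2],Rk,5)])
so=np.array([.5912,-.2516,.021]);cx=np.array([.9979,-.0645,0]);sz=-np.sin(np.radians(40))*cx+np.array([0,0,np.cos(np.radians(40))]);sxx=np.cos(np.radians(40))*cx+np.array([0,0,np.sin(np.radians(40))])
# grasp pt in squeegee: x=-.033,z=.024 ; squeegee tip centre z .003 -> slot x 0
def fin(dep): return so+sz*(dep+.085+.033)+sxx*(.024-.003)
Rf=toolR(-93.7,-20)
f=lambda d:fin(d)+.008*Rf[:,1]
print(f(0))
plan(q2,[(np.array([.45,-.2,.3]),toolR(-40,0),9),(f(.08)+[0,0,.03],Rf,8),(f(.06),Rf,3),(f(0),Rf,5),(f(0)-.08*Rf[:,1],Rf,4)])
E
```

```text
[ 0.5727 -0.267   0.1653]
n 4 lin [-0.0, -0.035, 0.0] rot [0.0, 0.0, -0.0] | q [ 74.  64. -70.  82.  14.  78.   7.] err 0.0 maxdeg/row 3.8
n 7 lin [-0.0097, -0.0093, -0.0096] rot [-1.02, -2.48, -6.35] | q [ 72.  34. -74. 102.  34.  71.   4.] err 0.0 maxdeg/row 4.3
Tk [ 0.4354 -0.1681  0.0171]
n 6 lin [-0.0016, 0.0286, -0.0074] rot [-0.0, 0.0, 5.0] | q [ 76.  57. -69. 104.  27.  69.  13.] err 0.0 maxdeg/row 3.9
n 4 lin [0.0, 0.02, 0.0] rot [0.0, 0.0, 0.0] | q [ 73.  61. -65. 109.  32.  60.  10.] err 0.0 maxdeg/row 2.1
n 5 lin [-0.02, -0.0346, 0.0] rot [0.0, 0.0, 0.0] | q [ 80.  47. -79. 104.  18.  76.  10.] err 0.0 maxdeg/row 3.4
[ 0.5288 -0.2476  0.1174]
n 9 lin [0.0005, -0.01, 0.0015] rot [1.59, 5.93, -3.07] | q [ 74.  18. -68. 106.  18.  68. -40.] err 0.0 maxdeg/row 7.0
n 8 lin [-0.0023, 0.0111, 0.0074] rot [-1.17, 6.64, -2.31] | q [ 49.  34. -45.  95.  24.  82. -96.] err 0.0 maxdeg/row 9.1
n 3 lin [-0.0092, 0.0127, -0.0] rot [0.0, 0.0, 0.0] | q [ 47.  38. -44.  96.  26.  79. -98.] err 0.0 maxdeg/row 1.3
n 5 lin [-0.0104, 0.006, -0.0] rot [0.0, 0.0, 0.0] | q [  44.   43.  -42.   92.   29.   77. -100.] err 0.0 maxdeg/row 1.2
n 4 lin [-0.0, -0.02, -0.0] rot [0.0, 0.0, 0.0] | q [ 43.  41. -43.  85.  26.  86. -98.] err 0.0 maxdeg/row 2.1
```

>>> servo_tool --linear '[[0,-0.02,0],[0,-0.035,0],[0,-0.035,0],[0,-0.035,0],[0,-0.015,0],[-0.0097,-0.0093,-0.0096],[-0.0097,-0.0093,-0.0096],[-0.0097,-0.0093,-0.0096],[-0.0097,-0.0093,-0.0096],[-0.0097,-0.0093,-0.0096],[-0.0097,-0.0093,-0.0096],[-0.0097,-0.0093,-0.0096],[0,0,0],[0,0,0]]' --rot '[[0,0,0],[0,0,0],[0,0,0],[0,0,0],[0,0,0],[-1,-2.5,-6.35],[-1,-2.5,-6.35],[-1,-2.5,-6.35],[-1,-2.5,-6.35],[-1,-2.5,-6.35],[-1,-2.5,-6.35],[-1,-2.5,-6.35],[0,0,0],[0,0,0]]' --fingers '[-0.2,-0.2,-0.2,-0.2,-0.2,-0.2,-0.2,-0.2,-0.2,-0.2,-0.2,-0.2,-0.2,-0.2]'

```text
clock: 12.35
ee_pos: [0.4996, -0.2393, 0.2498]
ee_rot: [[0.257, 0.003, 0.966], [-0.966, -0.001, 0.257], [0.002, -1.0, 0.002]]
force: [0.8, -1.3, -0.4]
width: 0.0515
```

```bash
python3 log.py; python3 - <<'E'
from h import *
K,R,t,C=cam('wrist');np.savez('w10.npz',K=K,R=R,t=t,C=C)
cv2.imwrite('pics/w10.png',viewer.get_image('wrist'))
a=[viewer.get_image(n) for n in('scene','side')]
for n,i in zip(('scene','side'),a): cv2.imwrite(f'pics/{n}10.png',i)
cv2.imwrite('pics/ss10.png',np.hstack([cv2.resize(i[130:230,240:340],None,fx=4,fy=5,interpolation=cv2.INTER_CUBIC) for i in a]))
E
```

```text
12.35 [ 0.4996 -0.2393  0.2498] [ 72.4465  33.5733 -73.5563 102.2861  34.2713  70.5724   4.1794] [ 0.8336 -1.2613 -0.4268] 0.05145464545813159
[[ 0.2571  0.0027  0.9664]
 [-0.9664 -0.0009  0.2571]
 [ 0.0016 -1.      0.0024]]
```

View pics/w10.png

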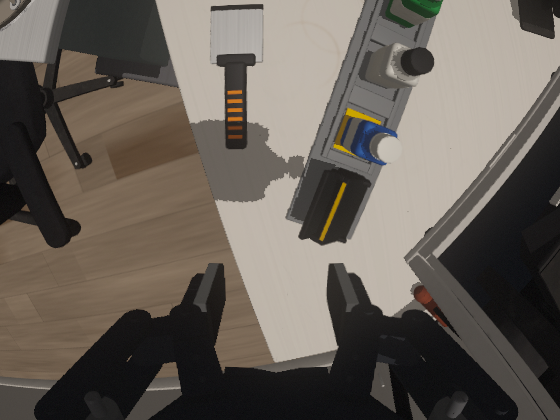

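View pics/ss10.png

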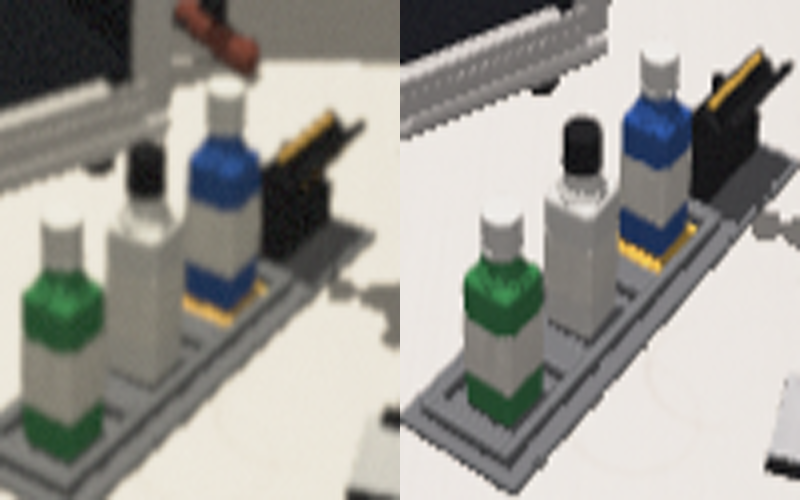

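The blue flask is standing on the pad and the slot is in clear view, with its yellow stripe from (345,182) to (322,240). Now I'll re-measure the slot and the squeegee.

```bash
python3 - <<'E'
from h import *
im=cv2.imread('pics/w10.png')
cv2.imwrite('pics/w10a.png',cv2.resize(im[145:255,270:400],None,fx=5.4,fy=5.4,interpolation=cv2.INTER_CUBIC))
cv2.imwrite('pics/w10b.png',cv2.resize(im[0:160,195:280],None,fx=3.7,fy=3.7,interpolation=cv2.INTER_CUBIC))
w=np.load('w10.npz');c=(w['K'],w['R'],w['t'],w['C'])
hsv=cv2.cvtColor(im,cv2.COLOR_BGR2HSV)
m=cv2.inRange(hsv,(18,120,80),(35,255,255));k=np.zeros_like(m);k[175:250,310:355]=m[175:250,310:355]
pt=np.argwhere(k)[:,::-1];P=np.array([onz('wrist',p,.0686,c)[:2] for p in pt]);print('stripe',cv2.minAreaRect((P*1000).astype(np.float32)))
m=cv2.inRange(hsv,(4,130,60),(18,255,255));k=np.zeros_like(m);k[80:150,215:260]=m[80:150,215:260]
pt=np.argwhere(k)[:,::-1];P=np.array([onz('wrist',p,.018,c)[:2] for p in pt]);print('bars',cv2.minAreaRect((P*1000).astype(np.float32)))
E
```

```text
stripe ((563.503662109375, -248.77468872070312), (66.98516082763672, 5.392526626586914), 85.56147766113281)
bars ((438.3465881347656, -181.64236450195312), (16.81265640258789, 54.149566650390625), 13.981660842895508)
```

View pics/w10a.png

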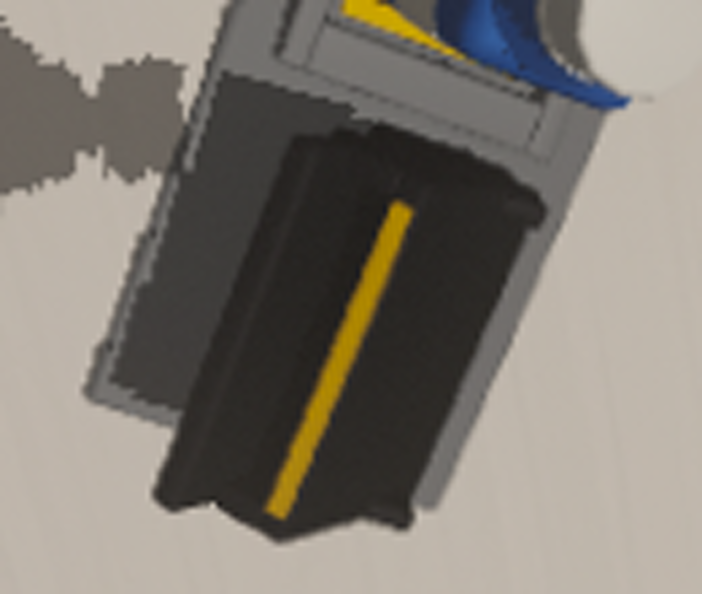

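View pics/w10b.png

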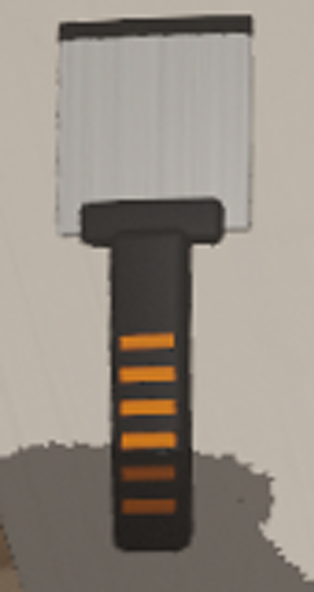

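```bash
python3 - <<'E'
from h import *
np.set_printoptions(precision=1,suppress=True)
w=np.load('w10.npz');c=(w['K'],w['R'],w['t'],w['C'])
a=np.radians(40);cx=np.array([.9979,-.0645,0]);cy=np.array([.0645,.9979,0]);up=np.array([0,0,1.])
Z=-np.sin(a)*cx+np.cos(a)*up;X=np.cos(a)*cx+np.sin(a)*up
O=np.array([.5922,-.2507,.021])
im=cv2.resize(cv2.imread('pics/w10.png')[145:255,270:400],None,fx=5.4,fy=5.4,interpolation=cv2.INTER_CUBIC)
def pt(x,y,z):
    p=proj('wrist',O+X*x+cy*y+Z*z,c);return (p-[270,145]+.5)*5.4-.5
for nm,x,z,col in [('ledge out',-.012,.07,(0,0,255)),('ledge in',-.005,.07,(0,255,0)),('up in',.005,.055,(255,0,0)),('up out',.012,.055,(255,0,255)),('upout bottom',.012,0,(255,255,0))]:
    A,B=pt(x,.039,z),pt(x,-.039,z);print(nm,A,B);cv2.line(im,tuple(int(v) for v in A),tuple(int(v) for v in B),col,1)
cv2.imwrite('pics/w10m.png',im)
# squeegee
q=lambda x,y:((x+.5)/3.7-.5+195,(y+.5)/3.7-.5)
np.set_printoptions(precision=4,suppress=True)
for n,p,z in [('edgeL',(60,26),.004),('edgeR',(252,17),.004),('hend',(152,549),.012),('collL',(82,222),.012),('collR',(223,220),.012),('h1L',(112,300),.016),('h1R',(188,296),.016),('h2L',(117,520),.016),('h2R',(189,518),.016)]:
    print(n,onz('wrist',q(*p),z,c))
E
```

```text
ledge out [286.1 129. ] [143.1 500.1]
ledge in [316.8 143.6] [170.4 517.4]
up in [397.5 168. ] [249.9 531.6]
up out [428.6 182.9] [277.6 548.8]
upout bottom [534.5 190.8] [398. 512.]
edgeL [ 0.377  -0.0635  0.004 ]
edgeR [ 0.4347 -0.048   0.004 ]
hend [ 0.4484 -0.2197  0.012 ]
collL [ 0.4027 -0.1258  0.012 ]
collR [ 0.4442 -0.1158  0.012 ]
h1L [ 0.4185 -0.1476  0.016 ]
h1R [ 0.4404 -0.1413  0.016 ]
h2L [ 0.4361 -0.2129  0.016 ]
h2R [ 0.4574 -0.2069  0.016 ]
```

View pics/w10m.png

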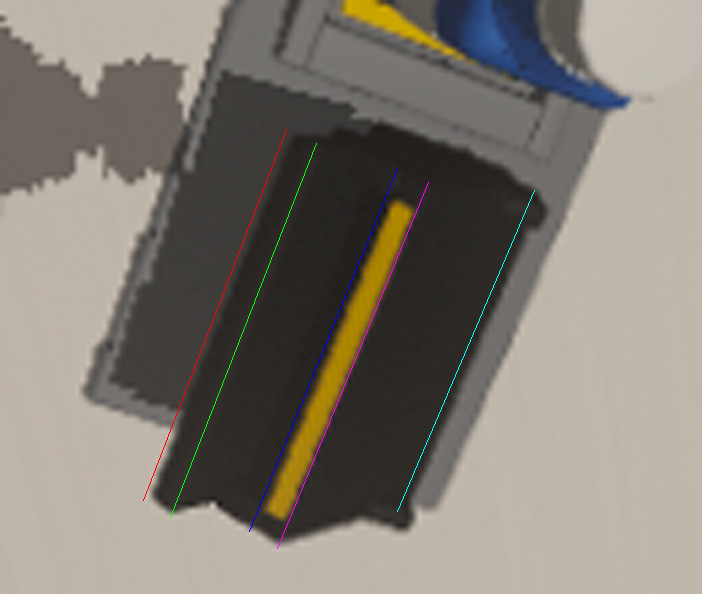

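```bash
python3 - <<'E'
from h import *
from plan import *
s=sensors.observe();q=s['joints']
sx=np.array([-.2538,.9673,0]);org=np.array([.4275,-.1382,0])
g=org-.033*sx+[0,0,.027];Rk=toolR(14.7,30);Tk=g+.008*Rk[:,1];print('Tk',Tk)
plan(q,[(Tk-.06*Rk[:,1],Rk,7),(Tk,Rk,4)])
E
```

```text
Tk [ 0.4349 -0.1663  0.0201]
n 7 lin [-0.0026, 0.0268, -0.0063] rot [-0.02, 0.0, 4.28] | q [ 76.  57. -69. 105.  28.  67.  12.] err 0.0 maxdeg/row 3.5
n 4 lin [-0.0, 0.015, 0.0] rot [0.0, 0.0, 0.0] | q [ 73.  60. -66. 109.  31.  60.  10.] err 0.0 maxdeg/row 1.6
```

>>> servo_tool --linear '[[-0.0026,0.0268,-0.0063],[-0.0026,0.0268,-0.0063],[-0.0026,0.0268,-0.0063],[-0.0026,0.0268,-0.0063],[-0.0026,0.0268,-0.0063],[-0.0026,0.0268,-0.0063],[-0.0026,0.0268,-0.0063],[0,0,0],[0,0,0]]' --rot '[[0,0,4.28],[0,0,4.28],[0,0,4.28],[0,0,4.28],[0,0,4.28],[0,0,4.28],[0,0,4.28],[0,0,0],[0,0,0]]' --fingers '[-0.2,-0.2,-0.2,-0.2,-0.2,-0.2,-0.2,-0.2,-0.2]'

```text
clock: 13.4
ee_pos: [0.4433, -0.195, 0.0724]
ee_rot: [[0.221, -0.124, 0.967], [-0.837, 0.484, 0.254], [-0.5, -0.866, 0.004]]
force: [-0.7, 0.1, 0.6]
width: 0.0512
```

```bash
python3 log.py; python3 - <<'E'
from h import *
from plan import *
cv2.imwrite('pics/w11.png',viewer.get_image('wrist'))
s=sensors.observe();Rk=toolR(14.7,30);T=np.array([.4349,-.1663,.0201])
print('remaining in tool',s['ee_rot'].T@(T-s['ee_pos']),np.degrees(Ro.from_matrix(s['ee_rot'].T@Rk).as_rotvec()))
E
```

```text
13.4 [ 0.4433 -0.195   0.0724] [ 75.8165  57.5135 -68.7113 105.4505  28.0105  66.6229  12.3049] [-0.6822  0.1149  0.5778] 0.05122685558878873
[[ 0.2213 -0.1238  0.9673]
 [-0.8374  0.4843  0.2535]
 [-0.4998 -0.8661  0.0035]]
remaining in tool [ 0.0006  0.0613 -0.0018] [-0.2299  0.1721  0.1329]
```

View pics/w11.png

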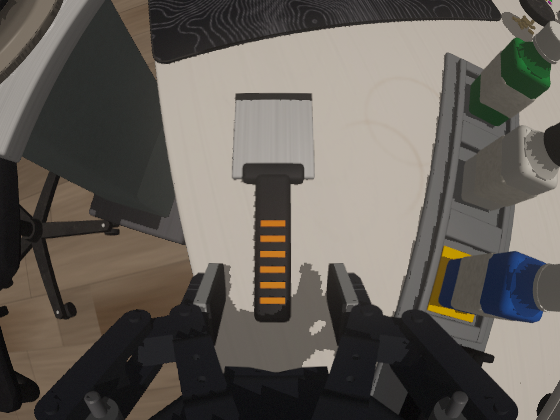

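>>> servo_tool --linear '[[0,0.015,-0.001],[0,0.015,-0.0008],[0,0.015,0],[0,0.013,0],[0,0,0],[0,0,0],[0,0,0],[0,0,0],[0,0,0],[0,0,0]]' --rot '[[0,0,0],[0,0,0],[0,0,0],[0,0,0],[0,0,0],[0,0,0],[0,0,0],[0,0,0],[0,0,0],[0,0,0]]' --fingers '[-0.2,-0.2,-0.2,-0.2,-0.2,1,1,1,1,1]' --force 90

```text
clock: 14.45
ee_pos: [0.4346, -0.1677, 0.0232]
ee_rot: [[0.223, -0.123, 0.967], [-0.838, 0.482, 0.254], [-0.498, -0.867, 0.004]]
force: [-0.8, -1.6, 5.2]
width: 0.0207
```

```bash
python3 log.py; python3 - <<'E'
from h import *
cv2.imwrite('pics/w12.png',viewer.get_image('wrist'))
E
```

```text
14.45 [ 0.4346 -0.1677  0.0232] [ 73.6005  59.997  -65.8425 109.1568  31.2189  60.433    9.9108] [-0.774  -1.5881  5.1708] 0.020670992483428498
[[ 0.2226 -0.1231  0.9671]
 [-0.8382  0.4825  0.2544]
 [-0.4979 -0.8672  0.0042]]
```

View pics/w12.png

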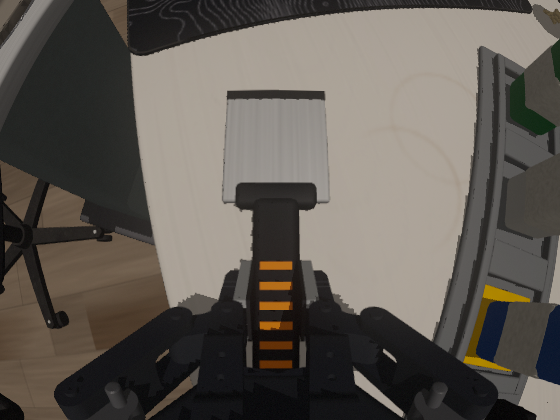

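>>> servo_tool --linear '[[0,0,0],[0,0,0],[0.002,0.003,0],[0.002,0.003,0],[0,0,0],[0,0,0],[0,0,0],[0,0,0],[0,0,0]]' --rot '[[0,0,0],[0,0,0],[0,0,0],[0,0,0],[0,0,0],[0,0,0],[0,0,0],[0,0,0],[0,0,0]]' --fingers '[0.1,0.1,0.1,0.1,0.1,1,1,1,1]'

```text
clock: 15.4
ee_pos: [0.4342, -0.1677, 0.0155]
ee_rot: [[0.223, -0.124, 0.967], [-0.838, 0.483, 0.255], [-0.498, -0.867, 0.003]]
force: [-0.4, -1.5, 2.8]
width: 0.0215
```

```bash
python3 log.py
```

```text
15.4 [ 0.4342 -0.1677  0.0155] [ 73.324   60.5636 -65.269  109.1811  31.7319  59.9447   9.9233] [-0.42   -1.5379  2.828 ] 0.021531547301309944
[[ 0.2227 -0.1242  0.9669]
 [-0.8378  0.4828  0.255 ]
 [-0.4985 -0.8669  0.0034]]
```

```bash
cat > slot.py <<'E'
from plan import *
a=np.radians(40);cx=np.array([.9979,-.0645,0]);cy=np.array([.0645,.9979,0]);up=np.array([0,0,1.])
Z=-np.sin(a)*cx+np.cos(a)*up;X=np.cos(a)*cx+np.sin(a)*up
O=np.array([.5922,-.2507,.021])+.0012*cx
Rf=toolR(-93.7,-20)
# TCP in squeegee frame
tc=np.array([-.0302,.001,.0155])
def tcp(dep,dx=0,dy=0):  # tip centre at slot (dx,dy,dep); squeegee sx=-Z, sy=cy, sz=X ; tip at (.085,0,.003)
    r=tc-np.array([.085,0,.003]); return O+Z*dep+X*dx+cy*dy -Z*r[0]+cy*r[1]+X*r[2]
E
python3 - <<'E'
from h import *
from slot import *
s=sensors.observe();q=s['joints'];P,R=s['ee_pos'],s['ee_rot']
print(tcp(0),tcp(.08,.004))
plan(q,[(P+[0,0,.06],R,3),(np.array([.45,-.2,.28]),toolR(-40,0),10),(tcp(.095,.012)+[0,0,.02],Rf,9),(tcp(.08,.006),Rf,3),(tcp(.06,-.002),Rf,3),(tcp(0,-.002),Rf,6)])
E
```

```text
[ 0.5291 -0.2456  0.1173] [ 0.4809 -0.2425  0.1811]
n 3 lin [-0.01, -0.0173, 0.0001] rot [0.0, 0.0, -0.0] | q [ 76.  56. -70. 109.  28.  64.  10.] err 0.0 maxdeg/row 1.5
n 10 lin [-0.003, -0.0207, 0.0005] rot [1.41, 5.35, -2.77] | q [ 72.  19. -66. 108.  19.  66. -40.] err 0.0 maxdeg/row 6.0
n 9 lin [-0.0017, 0.0066, 0.0061] rot [-1.04, 5.9, -2.06] | q [ 49.  33. -44.  95.  23.  83. -96.] err 0.0 maxdeg/row 7.8
n 3 lin [-0.0056, 0.0105, -0.0] rot [0.0, 0.0, 0.0] | q [ 48.  35. -43.  96.  24.  80. -97.] err 0.0 maxdeg/row 1.0
n 3 lin [-0.0044, 0.0056, -0.0] rot [0.0, 0.0, 0.0] | q [ 47.  37. -42.  96.  25.  78. -98.] err 0.0 maxdeg/row 0.6
n 6 lin [-0.0087, 0.005, -0.0] rot [0.0, 0.0, 0.0] | q [  43.   43.  -41.   92.   28.   77. -100.] err 0.0 maxdeg/row 1.0
```

>>> servo_tool --linear '[[-0.005,-0.0087,0],[-0.01,-0.0173,0],[-0.01,-0.0173,0],[-0.005,-0.0087,0],[-0.003,-0.0207,0.0005],[-0.003,-0.0207,0.0005],[-0.003,-0.0207,0.0005],[-0.003,-0.0207,0.0005],[-0.003,-0.0207,0.0005],[-0.003,-0.0207,0.0005],[-0.003,-0.0207,0.0005],[-0.003,-0.0207,0.0005],[-0.003,-0.0207,0.0005],[-0.003,-0.0207,0.0005],[0,0,0]]' --rot '[[0,0,0],[0,0,0],[0,0,0],[0,0,0],[1.41,5.35,-2.77],[1.41,5.35,-2.77],[1.41,5.35,-2.77],[1.41,5.35,-2.77],[1.41,5.35,-2.77],[1.41,5.35,-2.77],[1.41,5.35,-2.77],[1.41,5.35,-2.77],[1.41,5.35,-2.77],[1.41,5.35,-2.77],[0,0,0]]' --fingers '[1,1,1,1,1,1,1,1,1,1,1,1,1,1,1]'

```text
clock: 16.9
ee_pos: [0.452, -0.1971, 0.2832]
ee_rot: [[-0.64, 0.004, 0.768], [-0.768, -0.005, -0.64], [0.001, -1.0, 0.007]]
force: [0.2, 0.2, -1.5]
width: 0.0219
```

```bash
python3 log.py; python3 - <<'E'
from h import *
from slot import *
K,R,t,C=cam('wrist');np.savez('w13.npz',K=K,R=R,t=t,C=C)
cv2.imwrite('pics/w13.png',viewer.get_image('wrist'))
s=sensors.observe();q=s['joints']
plan(q,[(tcp(.095,.012)+[0,0,.02],Rf,9)])
E
```

```text
16.9 [ 0.452  -0.1971  0.2832] [ 71.9037  18.1378 -65.947  107.7275  18.4946  65.5345 -40.5211] [ 0.2012  0.2271 -1.5334] 0.021912500682014616
[[-0.6399  0.0044  0.7685]
 [-0.7685 -0.0052 -0.6398]
 [ 0.0012 -1.      0.0067]]
n 9 lin [-0.0016, 0.0068, 0.0063] rot [-1.07, 5.93, -2.06] | q [ 48.  33. -44.  95.  23.  83. -96.] err 0.0 maxdeg/row 7.8
```

View pics/w13.png

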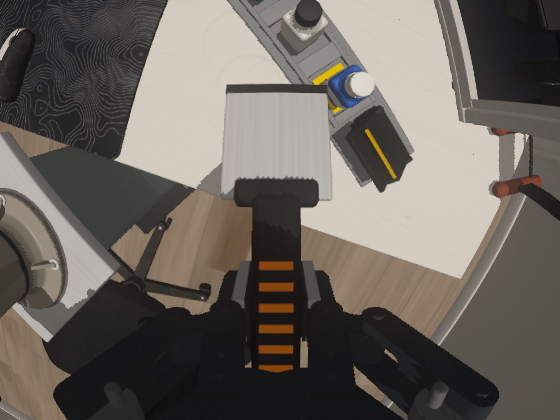

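>>> servo_tool --linear '[[-0.0016,0.0068,0.0063],[-0.0016,0.0068,0.0063],[-0.0016,0.0068,0.0063],[-0.0016,0.0068,0.0063],[-0.0016,0.0068,0.0063],[-0.0016,0.0068,0.0063],[-0.0016,0.0068,0.0063],[-0.0016,0.0068,0.0063],[-0.0016,0.0068,0.0063],[0,0,0],[0,0,0]]' --rot '[[-1.07,5.93,-2.06],[-1.07,5.93,-2.06],[-1.07,5.93,-2.06],[-1.07,5.93,-2.06],[-1.07,5.93,-2.06],[-1.07,5.93,-2.06],[-1.07,5.93,-2.06],[-1.07,5.93,-2.06],[-1.07,5.93,-2.06],[0,0,0],[0,0,0]]' --fingers '[1,1,1,1,1,1,1,1,1,1,1]'

```text
clock: 18.05
ee_pos: [0.4759, -0.2435, 0.2144]
ee_rot: [[-0.936, -0.345, -0.065], [0.06, 0.028, -0.998], [0.346, -0.938, -0.005]]
force: [-0.0, 0.7, -0.8]
width: 0.0219
```

```bash
python3 log.py; python3 - <<'E'
from h import *
from slot import *
K,R,t,C=cam('wrist');np.savez('w14.npz',K=K,R=R,t=t,C=C)
cv2.imwrite('pics/w14.png',viewer.get_image('wrist'))
a_=[viewer.get_image(n) for n in('scene','side')]
for n,i in zip(('scene','side'),a_): cv2.imwrite(f'pics/{n}14.png',i)
cv2.imwrite('pics/ss14.png',np.hstack([cv2.resize(i[90:210,270:370],None,fx=4,fy=4,interpolation=cv2.INTER_CUBIC) for i in a_]))
s=sensors.observe();q=s['joints']
plan(q,[(tcp(.08,.006),Rf,3)])
E
```

```text
18.05 [ 0.4759 -0.2435  0.2144] [ 48.5881  32.8771 -43.6947  95.0032  22.6239  82.4374 -95.3483] [-0.0455  0.7037 -0.7656] 0.021928279175483425
[[-0.9364 -0.3447 -0.0654]
 [ 0.0596  0.0275 -0.9978]
 [ 0.3457 -0.9383 -0.0053]]
n 3 lin [-0.0057, 0.0098, -0.0003] rot [0.07, -0.0, 0.04] | q [ 47.  35. -43.  96.  24.  80. -97.] err 0.0 maxdeg/row 1.0
```

View pics/w14.png

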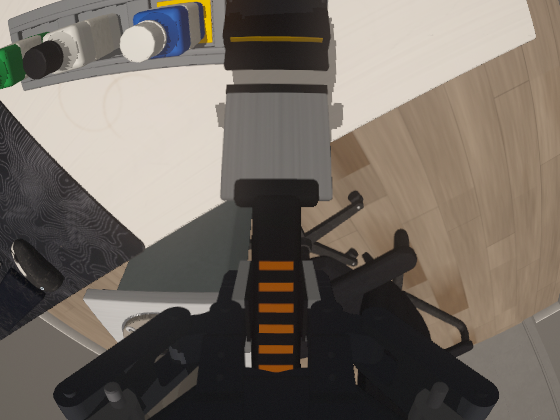

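View pics/ss14.png

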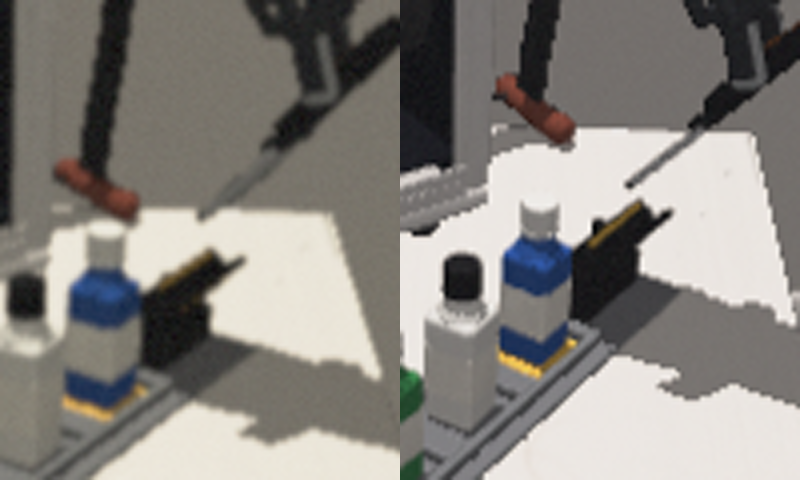

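>>> servo_tool --linear '[[-0.0057,0.0098,-0.0003],[-0.0057,0.0098,-0.0003],[-0.0057,0.0098,-0.0003],[0,0,0],[0,0,0]]' --rot '[[0,0,0],[0,0,0],[0,0,0],[0,0,0],[0,0,0]]' --fingers '[1,1,1,1,1]'

```text
clock: 18.7
ee_pos: [0.4824, -0.2429, 0.1816]
ee_rot: [[-0.936, -0.344, -0.068], [0.063, 0.026, -0.998], [0.345, -0.938, -0.003]]
force: [0.4, -0.5, -0.4]
width: 0.022
```

```bash
python3 log.py; cat > where.py <<'E'
from h import *
from slot import *
s=sensors.observe()
d=s['ee_pos']-tcp(0)
print('tip in slot x,y,z mm',1000*np.array([d@X,d@cy,d@Z]),'roterr',np.degrees(Ro.from_matrix(s['ee_rot'].T@Rf).as_rotvec()),'F',s['force'],'F along X,cy,Z',np.array([s['force']@X,s['force']@cy,s['force']@Z]))
for nm,v in (('X',X),('cy',cy),('Z',Z)): print(nm,'in tool',s['ee_rot'].T@v)
E
python3 where.py
python3 - <<'E'
from h import *
cv2.imwrite('pics/w15.png',viewer.get_image('wrist'))
a_=[viewer.get_image(n) for n in('scene','side')]
cv2.imwrite('pics/ss15.png',np.hstack([cv2.resize(i[120:190,300:360],None,fx=6.6,fy=6.6,interpolation=cv2.INTER_CUBIC) for i in a_]))
E
```

```text
18.7 [ 0.4824 -0.2429  0.1816] [ 47.4798  35.3678 -42.844   95.784   24.1521  79.7248 -96.9317] [ 0.4204 -0.4718 -0.4021] 0.022040664969691873
[[-0.9363 -0.3444 -0.0681]
 [ 0.0628  0.0263 -0.9977]
 [ 0.3454 -0.9384 -0.003 ]]
tip in slot x,y,z mm [ 5.5012 -0.3434 79.3488] roterr [ 0.2328 -0.1307  0.2062] F [ 0.4204 -0.4718 -0.4021] F along X,cy,Z [ 0.0862 -0.4437 -0.5973]
X in tool [-0.4969 -0.8678 -0.0047]
cy in tool [ 0.0023  0.0041 -1.    ]
Z in tool [ 0.8678 -0.4969 -0.    ]
```

View pics/ss15.png

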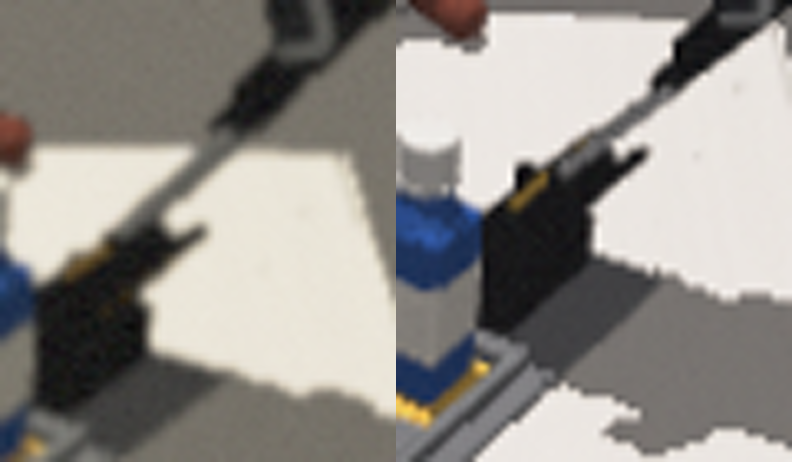

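View pics/w15.png

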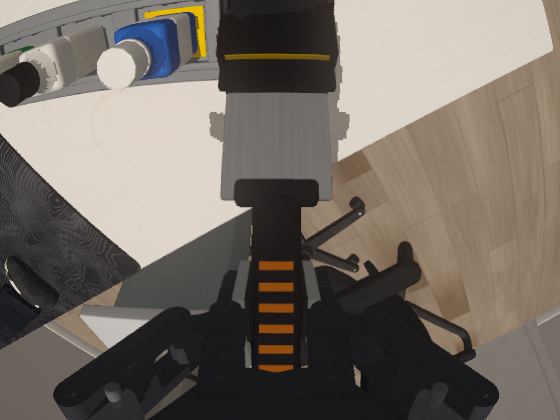

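>>> servo_tool --linear '[[0.0011,0.002,0],[-0.0057,0.005,0],[-0.007,0.005,0],[0,0,0],[0,0,0]]' --rot '[[0,0,0.2],[0,0,0],[0,0,0],[0,0,0],[0,0,0]]' --fingers '[1,1,1,1,1]'

```text
clock: 19.35
ee_pos: [0.4894, -0.2434, 0.1664]
ee_rot: [[-0.938, -0.341, -0.068], [0.063, 0.026, -0.998], [0.342, -0.94, -0.003]]
force: [-0.2, -0.1, -2.1]
width: 0.0216
```

```bash
python3 where.py
python3 - <<'E'
from h import *
cv2.imwrite('pics/w16.png',viewer.get_image('wrist'))
a_=[viewer.get_image(n) for n in('scene','side')]
cv2.imwrite('pics/ss16.png',np.hstack([cv2.resize(i[120:190,300:360],None,fx=6.6,fy=6.6,interpolation=cv2.INTER_CUBIC) for i in a_]))
E
```

```text
tip in slot x,y,z mm [ 1.1002 -0.3184 63.2525] roterr [ 0.2325 -0.142  -0.0067] F [-0.1835 -0.0522 -2.0944] F along X,cy,Z [-1.484  -0.0639 -1.4889]
X in tool [-0.5001 -0.866  -0.0048]
cy in tool [ 0.0025  0.0041 -1.    ]
Z in tool [ 0.866  -0.5001  0.0001]
```

View pics/ss16.png

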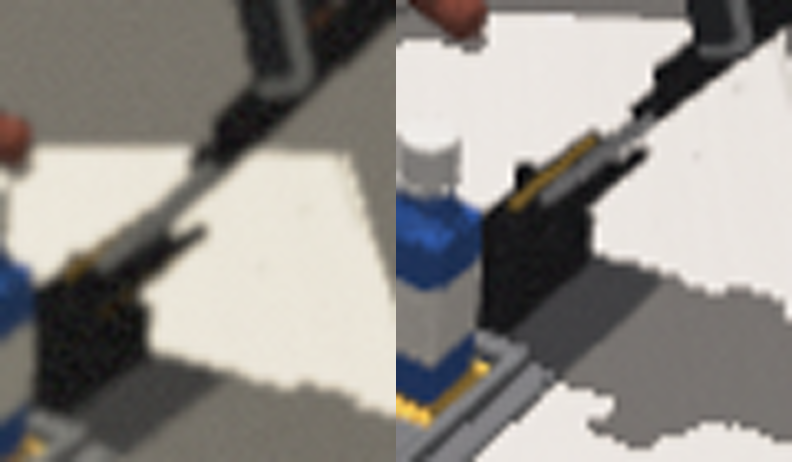

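>>> servo_tool --linear '[[0.0005,0.0009,0],[0.0005,0.0009,0],[0,0,0],[0,0,0]]' --rot '[[0,0,0],[0,0,0],[0,0,0],[0,0,0]]' --fingers '[1,1,1,1]'

```text
clock: 19.9
ee_pos: [0.4877, -0.2435, 0.1656]
ee_rot: [[-0.938, -0.34, -0.069], [0.064, 0.026, -0.998], [0.341, -0.94, -0.002]]
force: [-0.0, 0.5, -1.5]
width: 0.0215
```

```bash
python3 where.py|head -1
```

```text
tip in slot x,y,z mm [-0.7112 -0.5169 63.6262] roterr [ 0.2064 -0.1677 -0.0483] F [-0.0067  0.4524 -1.4637] F along X,cy,Z [-0.9683  0.451  -1.0982]
```

>>> servo_tool --linear '[[0.0005,0.0009,0],[0,0,0],[0,0,0]]' --rot '[[0,0,0],[0,0,0],[0,0,0]]' --fingers '[1,1,1]'

```text
clock: 20.2
ee_pos: [0.487, -0.2434, 0.1648]
ee_rot: [[-0.938, -0.34, -0.068], [0.064, 0.026, -0.998], [0.341, -0.94, -0.002]]
force: [0.2, -0.3, -1.3]
width: 0.022
```

```bash
python3 where.py|head -1
```

```text
tip in slot x,y,z mm [-1.769  -0.512  63.5447] roterr [ 0.2078 -0.1662 -0.0427] F [ 0.1978 -0.276  -1.256 ] F along X,cy,Z [-0.6425 -0.2627 -1.1004]
```

>>> servo_tool --linear '[[0.0005,0.0009,0],[0,0,0],[0,0,0]]' --rot '[[0,0,0],[0,0,0],[0,0,0]]' --fingers '[1,1,1]'

```text
clock: 20.5
ee_pos: [0.4862, -0.2433, 0.1641]
ee_rot: [[-0.938, -0.34, -0.068], [0.064, 0.026, -0.998], [0.341, -0.94, -0.002]]
force: [0.2, -0.7, -1.5]
width: 0.0221
```

```bash
python3 where.py|head -1
```

```text
tip in slot x,y,z mm [-2.8057 -0.4997 63.5341] roterr [ 0.2063 -0.1646 -0.0427] F [ 0.1679 -0.6872 -1.4686] F along X,cy,Z [-0.7817 -0.675  -1.2612]
```

>>> servo_tool --linear '[[0.0005,0.0009,0],[0,0,0],[0,0,0]]' --rot '[[0,0,0],[0,0,0],[0,0,0]]' --fingers '[1,1,1]'

```text
clock: 20.8
ee_pos: [0.4856, -0.2433, 0.1636]
ee_rot: [[-0.938, -0.34, -0.068], [0.064, 0.026, -0.998], [0.341, -0.94, -0.002]]
force: [0.0, -0.1, -1.7]
width: 0.0216
```

```bash
python3 where.py|head -1
```

```text
tip in slot x,y,z mm [-3.6172 -0.4753 63.4481] roterr [ 0.2061 -0.1655 -0.0713] F [ 0.0253 -0.1486 -1.6624] F along X,cy,Z [-1.0419 -0.1467 -1.2959]
```

```bash
python3 - <<'E'
from h import *
i=viewer.get_image('side')
cv2.imwrite('pics/s17.png',cv2.resize(i[120:185,300:365],None,fx=9,fy=9,interpolation=cv2.INTER_CUBIC))
E
```

```text
(no output)
```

View pics/s17.png

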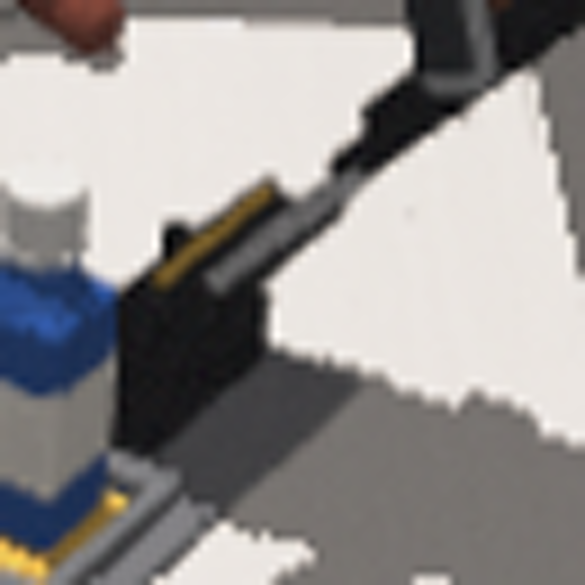

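>>> servo_tool --linear '[[0.0005,0.0009,0],[0,0,0],[0,0,0]]' --rot '[[0,0,0],[0,0,0],[0,0,0]]' --fingers '[1,1,1]'

```text
clock: 21.15
ee_pos: [0.4851, -0.2432, 0.163]
ee_rot: [[-0.938, -0.339, -0.068], [0.063, 0.025, -0.998], [0.34, -0.94, -0.002]]
force: [0.7, -0.4, -0.7]
width: 0.0217
```

```bash
python3 where.py|head -1
```

```text
tip in slot x,y,z mm [-4.3971 -0.4425 63.399 ] roterr [ 0.2019 -0.1616 -0.0983] F [ 0.747  -0.3855 -0.6979] F along X,cy,Z [ 0.1415 -0.3365 -1.0298]
```

>>> servo_tool --linear '[[0.0005,0.0009,0],[0,0,0],[0,0,0]]' --rot '[[0,0,0],[0,0,0],[0,0,0]]' --fingers '[1,1,1]'

```text
clock: 21.45
ee_pos: [0.4844, -0.2432, 0.1625]
ee_rot: [[-0.938, -0.339, -0.068], [0.064, 0.025, -0.998], [0.34, -0.94, -0.002]]
force: [2.1, 0.2, 2.5]
width: 0.0218
```

```bash
python3 where.py|head -1;python3 - <<'E'
from h import *
i=viewer.get_image('side')
cv2.imwrite('pics/s18.png',cv2.resize(i[120:185,300:365],None,fx=9,fy=9,interpolation=cv2.INTER_CUBIC))
E
```

```text
tip in slot x,y,z mm [-5.2232 -0.4559 63.3771] roterr [ 0.1996 -0.1663 -0.1213] F [2.0739 0.1982 2.548 ] F along X,cy,Z [3.2134 0.3316 0.6298]
```

View pics/s18.png

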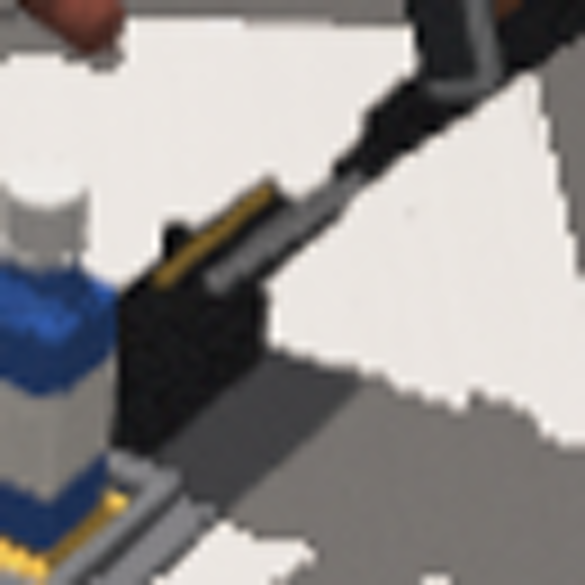

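>>> servo_tool --linear '[[-0.0006,-0.001,0],[-0.0035,0.002,0],[-0.0035,0.002,0],[-0.0035,0.002,0],[-0.0035,0.002,0],[0,0,0]]' --rot '[[0,0,0],[0,0,0],[0,0,0],[0,0,0],[0,0,0],[0,0,0]]' --fingers '[1,1,1,1,1,1]'

```text
clock: 22.1
ee_pos: [0.4958, -0.2439, 0.1499]
ee_rot: [[-0.938, -0.34, -0.068], [0.063, 0.026, -0.998], [0.341, -0.94, -0.003]]
force: [4.7, -0.9, -0.2]
width: 0.0219
```

```bash
python3 where.py|head -1
```

```text
tip in slot x,y,z mm [-4.57   -0.4338 46.4638] roterr [ 0.223  -0.1461 -0.0833] F [ 4.7333 -0.9021 -0.2122] F along X,cy,Z [ 3.5265 -0.5949 -3.2361]
```

>>> servo_tool --linear '[[-0.0039,0.0013,0],[-0.0035,0.002,0],[-0.0035,0.002,0],[-0.0035,0.002,0],[0,0,0]]' --rot '[[0,0,0],[0,0,0],[0,0,0],[0,0,0],[0,0,0]]' --fingers '[1,1,1,1,1]'

```text
clock: 22.6
ee_pos: [0.5065, -0.2446, 0.1382]
ee_rot: [[-0.938, -0.34, -0.068], [0.063, 0.026, -0.998], [0.341, -0.94, -0.003]]
force: [1.7, -0.7, 0.5]
width: 0.0217
```

```bash
python3 where.py|head -1
```

```text
tip in slot x,y,z mm [-3.8656 -0.4365 30.5451] roterr [ 0.2241 -0.1511 -0.0535] F [ 1.7319 -0.7011  0.5037] F along X,cy,Z [ 1.6823 -0.588  -0.7541]
```

>>> servo_tool --linear '[[-0.0035,0.002,0],[-0.0035,0.002,0],[-0.0035,0.002,0],[-0.0035,0.002,0],[-0.0035,0.002,0],[-0.0026,0.0015,0],[0,0,0]]' --rot '[[0,0,0],[0,0,0],[0,0,0],[0,0,0],[0,0,0],[0,0,0],[0,0,0]]' --fingers '[1,1,1,1,1,1,1]'

```text
clock: 23.3
ee_pos: [0.5216, -0.2456, 0.1207]
ee_rot: [[-0.938, -0.34, -0.068], [0.063, 0.026, -0.998], [0.341, -0.94, -0.003]]
force: [2.8, 0.1, -0.4]
width: 0.0215
```

```bash
python3 where.py|head -1
```

```text
tip in slot x,y,z mm [-3.5855 -0.4366  7.446 ] roterr [ 0.2186 -0.1495 -0.0716] F [ 2.8487  0.0955 -0.407 ] F along X,cy,Z [ 1.9113  0.2791 -2.1351]
```

>>> servo_tool --linear '[[-0.0017,0.001,0],[-0.0017,0.001,0],[-0.0009,0.0005,0],[0,0,0]]' --rot '[[0,0,0],[0,0,0],[0,0,0],[0,0,0]]' --fingers '[1,1,1,1]'

```text
clock: 23.7
ee_pos: [0.5245, -0.2459, 0.1172]
ee_rot: [[-0.938, -0.34, -0.068], [0.064, 0.026, -0.998], [0.341, -0.94, -0.002]]
force: [2.5, -0.4, 0.6]
width: 0.0219
```

```bash
python3 where.py|head -1
```

```text
tip in slot x,y,z mm [-3.5565 -0.5487  2.9081] roterr [ 0.2084 -0.1652 -0.0622] F [ 2.5488 -0.397   0.6162] F along X,cy,Z [ 2.3641 -0.2317 -1.1793]
```

>>> servo_tool --linear '[[-0.0009,0.0005,0],[-0.0009,0.0005,0],[0,0,0]]' --rot '[[0,0,0],[0,0,0],[0,0,0]]' --fingers '[1,1,1]'

```text
clock: 24.0
ee_pos: [0.5254, -0.2459, 0.1162]
ee_rot: [[-0.937, -0.341, -0.068], [0.064, 0.025, -0.998], [0.342, -0.94, -0.002]]
force: [-0.2, 0.1, 4.7]
width: 0.0221
```

```bash
python3 where.py|head -1
```

```text
tip in slot x,y,z mm [-3.5187 -0.5135  1.5074] roterr [ 0.1956 -0.1696  0.0065] F [-0.2329  0.1245  4.7377] F along X,cy,Z [2.8612 0.1092 3.7839]
```

>>> servo_tool --linear '[[-0.0009,0.0005,0],[-0.0009,0.0005,0],[0,0,0],[0,0,0]]' --rot '[[0,0,0],[0,0,0],[0,0,0],[0,0,0]]' --fingers '[1,1,1,1]'

```text
clock: 24.4
ee_pos: [0.5255, -0.2459, 0.1161]
ee_rot: [[-0.936, -0.344, -0.069], [0.064, 0.025, -0.998], [0.345, -0.938, -0.002]]
force: [-5.2, 1.2, 16.0]
width: 0.022
```

```bash
python3 where.py|head -1; python3 - <<'E'
from h import *
cv2.imwrite('pics/w19.png',viewer.get_image('wrist'))
i=viewer.get_image('side')
cv2.imwrite('pics/s19.png',cv2.resize(i[110:185,290:365],None,fx=8,fy=8,interpolation=cv2.INTER_CUBIC))
E
```

```text
tip in slot x,y,z mm [-3.5702 -0.5189  1.3975] roterr [ 0.1615 -0.1838  0.1992] F [-5.2136  1.2486 15.9757] F along X,cy,Z [ 6.2218  0.9097 15.6341]
```

View pics/s19.png

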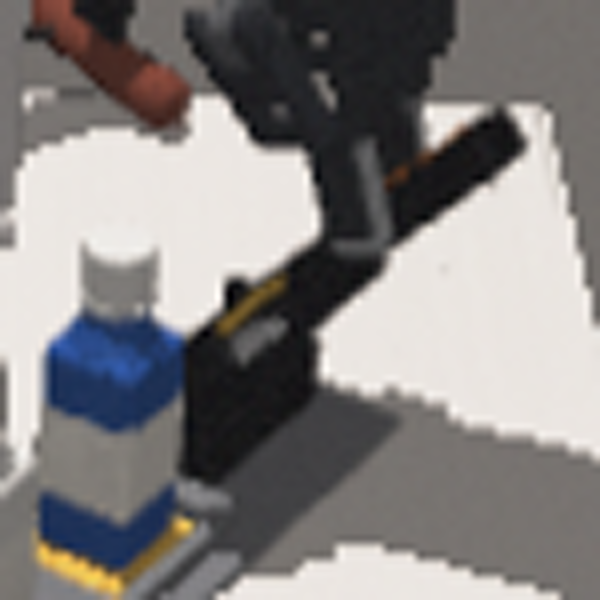

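View pics/w19.png

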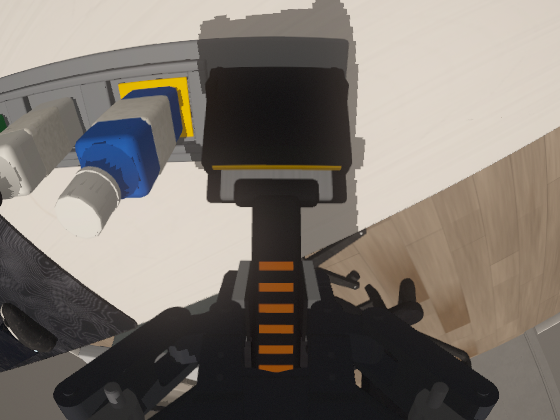

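>>> servo_tool --linear '[[0.0009,-0.0005,0],[0,0,0],[0,0,0],[0,0,0],[0,0,0]]' --rot '[[0,0,0],[0,0,0],[0,0,0],[0,0,0],[0,0,0]]' --fingers '[1,0.1,0.1,0,0]' --force 20

```text
clock: 25.0
ee_pos: [0.5262, -0.2459, 0.1146]
ee_rot: [[-0.938, -0.341, -0.068], [0.063, 0.026, -0.998], [0.342, -0.94, -0.003]]
force: [-0.4, -0.4, 0.2]
width: 0.0426
```

```bash
python3 where.py|head -1; python3 log.py|head -1; python3 - <<'E'
from h import *
cv2.imwrite('pics/w20.png',viewer.get_image('wrist'))
i=viewer.get_image('side')
cv2.imwrite('pics/s20.png',cv2.resize(i[110:185,290:365],None,fx=8,fy=8,interpolation=cv2.INTER_CUBIC))
E
```

```text
tip in slot x,y,z mm [-3.9612 -0.5009 -0.1678] roterr [ 0.2221 -0.161  -0.0106] F [-0.3734 -0.3995  0.1567] F along X,cy,Z [-0.165  -0.4228  0.343 ]
25.0 [ 0.5262 -0.2459  0.1146] [ 43.4316  42.9238 -40.3784  92.2203  27.7598  76.5027 -99.4833] [-0.3734 -0.3995  0.1567] 0.04258899042380319
```

View pics/s20.png

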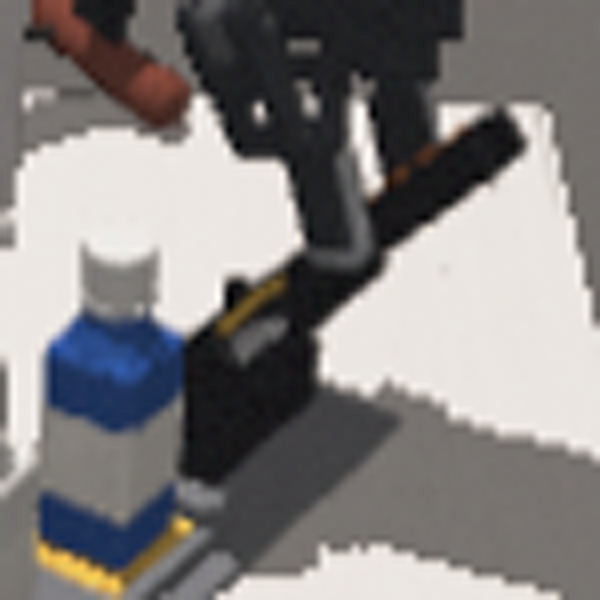

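View pics/w20.png

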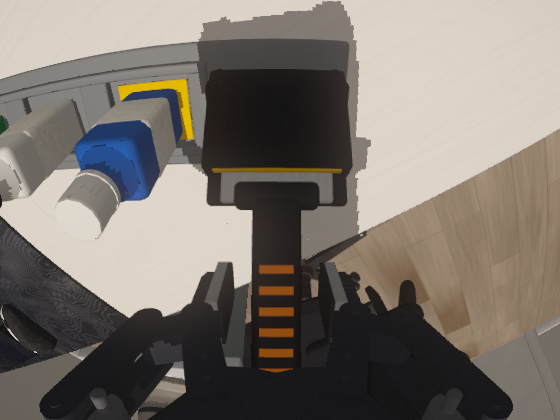

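>>> servo_tool --linear '[[0,-0.01,0],[0,-0.02,0],[0,-0.03,0],[0,-0.03,0],[0,-0.03,0],[0,-0.03,0],[0,-0.02,0],[0,0,0],[0,0,0]]' --rot '[[0,0,0],[0,0,0],[0,0,0],[0,0,0],[0,0,0],[0,0,0],[0,0,0],[0,0,0],[0,0,0]]' --fingers '[0,0,0,0,0,0,0,0,0]'

```text
clock: 26.0
ee_pos: [0.5843, -0.2501, 0.2749]
ee_rot: [[-0.938, -0.34, -0.068], [0.063, 0.025, -0.998], [0.341, -0.94, -0.002]]
force: [-0.2, -0.2, 0.2]
width: 0.0426
```

```bash
python3 log.py|head -1; python3 - <<'E'
from h import *
K,R,t,C=cam('wrist');np.savez('w21.npz',K=K,R=R,t=t,C=C)
cv2.imwrite('pics/w21.png',viewer.get_image('wrist'))
a=[viewer.get_image(n) for n in('scene','side')]
cv2.imwrite('pics/ss21.png',np.hstack([cv2.resize(i[110:240,230:360],None,fx=3.07,fy=4,interpolation=cv2.INTER_CUBIC) for i in a]))
E
```

```text
26.0 [ 0.5843 -0.2501  0.2749] [ 40.3919  38.7865 -41.8432  75.9166  23.6189  94.5742 -95.4192] [-0.2037 -0.1894  0.1711] 0.04264065127963178
```

View pics/ss21.png

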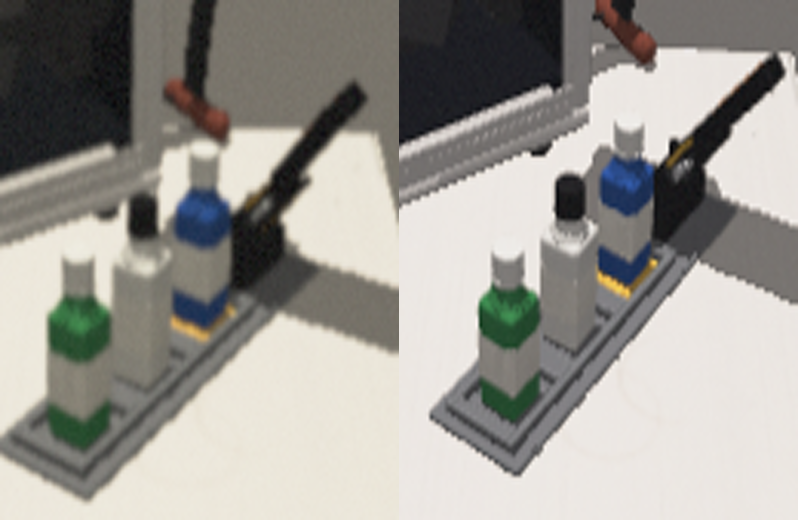

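View pics/w21.png

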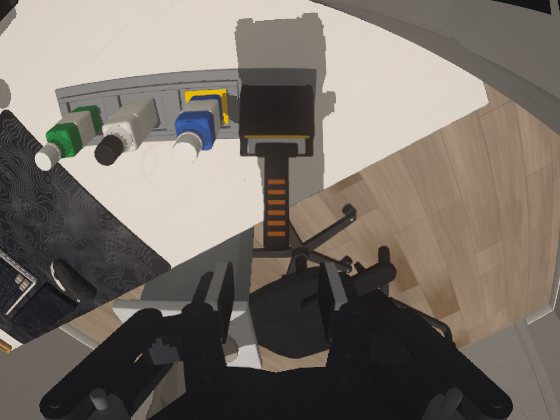

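```bash
python3 - <<'E'
from h import *
from slot import *
w=np.load('w21.npz');c=(w['K'],w['R'],w['t'],w['C'])
im=cv2.imread('pics/w21.png');hsv=cv2.cvtColor(im,cv2.COLOR_BGR2HSV)
m=cv2.inRange(hsv,(3,120,50),(18,255,255));k=np.zeros_like(m);k[170:245,260:295]=m[170:245,260:295]
pt=np.argwhere(k)[:,::-1];cen=(pt.min(0)+pt.max(0))/2;print(pt.min(0),pt.max(0))
m=cv2.inRange(hsv,(18,120,60),(35,255,255));k=np.zeros_like(m);k[125:150,235:320]=m[125:150,235:320];ps=np.argwhere(k)[:,::-1];print('stripe',(ps.min(0)+ps.max(0))/2)
print('stripe pred',proj('wrist',O+X*.0085+Z*.055,c))
for xoff in(-.002,-.004):
  for d in (0,.003,.006): print(xoff,d,'bars centre pred',proj('wrist',O+X*(xoff-.003+.018)+Z*(d+.085+.043),c),'seen',cen)
# flask cap now
for n in ('scene','side'): print(n, proj(n,np.array([.5796,-.1664,.123])))
E
```

```text
[267 179] [285 235]
stripe [276.5 136.5]
stripe pred [276.2126 134.9856]
-0.002 0 bars centre pred [276.2779 203.9519] seen [276. 207.]
-0.002 0.003 bars centre pred [276.2807 207.0656] seen [276. 207.]
-0.002 0.006 bars centre pred [276.2836 210.1919] seen [276. 207.]
-0.004 0 bars centre pred [276.2817 204.4029] seen [276. 207.]
-0.004 0.003 bars centre pred [276.2845 207.4978] seen [276. 207.]
-0.004 0.006 bars centre pred [276.2873 210.605 ] seen [276. 207.]
scene [295.4054 146.559 ]
side [304.582 140.122]
```

```bash
python3 -c "
from station import robot
print(robot.finish_job())"
```

```text
the job is handed in; nothing more can be done
None
```

Both items are put away and released, and I handed the job in at about 26 s of the 61 s allowed.

- **Blue flask:** I stood it on the yellow pad first. The last scene and side views show it upright, with its cap within about 1 pixel of where a flask centred on the pad would appear.
- **Squeegee:** It went in blade first along the ledge until it hit a firm stop, and it did not move under a 16 N push. It stayed in place when I let go.
- **Neighbours:** The white and green flasks look unmoved in those same views. I never touched the small jar and did not check it again after the start.
- **Arm:** It ended clear of everything, about 0.27 m above the desk.

**Small disagreements:**
- **Squeegee depth:** The stop came about 1.4 mm short of where my slot estimate put the floor. The last wrist picture agrees: about 1–1.5 mm short after allowing for the slot stripe's offset, about 3 mm without. Contact with the ledge also came about 2 mm off, so I take this as error in my slot position rather than a gap.
- **Flask height:** The flask sat about 4–5 mm different in the grip than I first worked out, probably because of the mat's thickness. I corrected for that before lowering it.

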